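# Look under the salt jars and put them away

### The arm

A 6-joint arm with a two-finger parallel gripper is mounted at the origin on the work surface. World frame = base frame: x ahead of the robot, y to its left, z up, the work surface at z = 0. Lengths are in m, angles in rad, forces in N, time in s.
With the tool pointing down it reaches from about 0.375 to 0.975 m from the base axis. Payload 3.8 kg.
Tool frame: the origin (TCP) lies on the centre line of the jaws, within the pads' length; the fingertips stand ahead of it and the grasp point (between the pads) lies 8 mm behind it (tip_extent is the y of the fingertips in the tool frame, in m); y points along the fingers, x is the direction in which the jaws open and shut, and the axes are right-handed (so a half turn about y gives the same grasp; the last joint's range is limited). The gripper opens to 88 mm and grips with 3 to 60 N. Pads are 18 mm wide; open, the fingers measure 123 mm over their backs; the gripper's body (75 mm by 187 mm) begins 45 mm behind the grasp point.
Start: joints at [-1.232, 0.264, 1.604, -0, 1.274, -0.037], TCP at [0.248, -0.628, 0.25] pointing down, gripper open.
Joint ranges: [-2.63, 2.63], [-0.94, 2.18], [0.31, 2.57], [-1.31, 4.45], [0, 2.66], [-2.55, 2.55]. Speed limits (rad/s): [2.57, 2.57, 3.14, 3.14, 3.14, 3.14].

### API

Orientations are given as [roll, pitch, yaw] about the fixed x, y, z axes, in that order (R = Rz(yaw) Ry(pitch) Rx(roll)).
In Python, from workcell import read_state, get_image, close_job, look_for, spot_point, tip_extent gives the robot as it stands.
- The arm moves only by the tool move_arm, never from a script. Its argument "steps" is a list of rows, each a list of 5 numbers: the opening, from 0 (shut) to 1 (fully open), then the shift along the world's x, y, z in m, then the turn about the world's z in degrees. A call has 1 to 12 rows; each row is the pose to reach, as a shift and turn from the pose commanded when the call began; what a row does not reach only later rows make up. A row lasts 1/10 s, in which the tool goes at most 50 mm and 8.59 degrees, less where a joint would pass 70% of its speed; a pose out of reach is approached as far as the arm can. A call with a gripper value outside its range is refused whole. The fingers move at their own pace and stop on an object; "squeeze" is the grip in N (left out, the last holds). Time passes only in rows, so rows that repeat a pose let the fingers close. It gives the time, the measured TCP pose, the force and the opening at its end, in the units of the state.
- read_state(): the state, without advancing time (a new reading comes with each control period).
- get_image(name): name is "side" or "top"; returns a dict with "image" (480x640x3 uint8, red, green, blue), "mtx" (3x3 intrinsics, pixels), "R" (3x3) and "t" (3): a world point X has camera coordinates R X + t. Camera axes: x right, y down, z forward; pixel columns grow to the right and rows downward; lengths in m; the calibration is good to about 2 mm. A picture is of the moment at which its call begins. There is no depth.
- close_job(): hands the job in, once; it reports no verdict.
Trained networks look in a picture, given as the dict that the camera call returned (one of the last four; its "shot" number tells which), for a name from the list of things; names that differ only in an ending like _2 or _b are one class to them, and where a whole thing is asked for, a point or a joint stands for the part that bears it (a point fixed in the world has none). Each returns a list of dicts, best first, with "score" (0 to 1); they miss things now and then, are a little off and sometimes report something else, mostly with a low value. They report only what shows in the picture. A call takes as long as a camera call.
- look_for(picture, target): "position" ([x, y, z] in m, in world coordinates, good to about 4 mm: the middle of the surface that is visible of it).
- spot_point(picture, target): "position" ([x, y, z] in m, in world coordinates, good to about 4 mm: a listed point, or the origin of a listed thing).
The state is a dict: "time": time; "q": joint angles; "qvel": joint speeds; "joint_torque": joint torques, N m; "ee_pos": TCP position; "eef_rot": TCP orientation; "ft_force": force on the tool from outside, world axes, zero at the start; "moment": the same for the moment, N m; "grip_width": opening from 0.0 (shut) to 1.0 (fully open).
Only numpy, scipy, OpenCV 4.12 (cv2) and the standard library are available. Lean on these libraries where they do the work, as an engineer would, in place of code of your own. Each camera call takes 0.05 s, during which the arm holds its last target.

### The job

The two look-alike stoneware salt jars on the worktop belong in the open drawer: the one with a ring under its foot (fine salt) in the left-hand bay, the one with a bar (coarse salt) in the right-hand bay, left and right as the robot sees them. One jar at a time, pick it up, turn it over at least until it lies on its side in the gripper, hold it still like that for half a second to look at its underside, then set it down upright in its bay without dropping it, and let go of it, before you pick up the other. When both stand in their bays push the drawer fully shut, and leave everything else undisturbed.

Things in the scene. Friction and masses are not known exactly. Their poses are not given: they have to be found in the camera images.
- ring_jar_mid (a point): Look-alike salt jar, 64 mm tall, 0.3 kg, starts upright: eight-sided stoneware body 60 mm across flats (flats 25 mm wide, lowest 50 mm of the jar), round wooden cap 51 mm across, fixed on. Both jars look the same but for the underside: dark glaze ring 39 mm across. Point: the jar's centre, 32 mm above its underside; z points to the cap, x and y are square to flats (a pair of flats every 45 degrees).
- bar_jar_mid (a point): Look-alike salt jar, 64 mm tall, 0.3 kg, starts upright: eight-sided stoneware body 60 mm across flats (flats 25 mm wide, lowest 50 mm of the jar), round wooden cap 51 mm across, fixed on. Both jars look the same but for the underside: dark glaze straight bar 44 x 7 mm. Point: the jar's centre, 32 mm above its underside; z points to the cap, x and y are square to flats (a pair of flats every 45 degrees).
- unit: Fixed white drawer unit on the worktop, 434 mm wide, 262 deep, 102 high, open at the front; a marble slab and a sugar bowl stand on it. Origin: middle of its front lower edge, on the worktop; x points into the unit (the way the drawer shuts), y to the left as the robot sees it, z up. Its place and, by a few degrees, its yaw vary.
- drawer (a joint): How far the drawer is pushed in, in m: 0 is fully out towards the robot, 0.225 is fully shut with its front flush with the unit, where it meets its stop; starts at 0 to 0.02. It runs on slides (about 3 N, plus 6 N per m/s), with no latch or spring to overcome, and stays where it is left. It is shut by pushing on its front.
- front_face (a point): Middle of the outer face of the drawer's white handle-less front, 49 mm above the worktop; moves with the drawer, axes as the unit's. The front is 406 mm wide, 16 thick, from 12 to 86 mm above the worktop. When shut, this point lies 49 mm straight above the unit's origin.
- bay_left (a point): Middle of the floor of the drawer's left-hand (+y) bay, 14 mm above the worktop, 122 mm behind the front's outer face; moves with the drawer, axes as the unit's. Empty, light oak, 150 mm wide (y), 220 long (x; its rear end stays under the unit's top). Above the floor its outer wall is 38 mm high, the inner divider 36, the white front 72.
- bay_right (a point): Middle of the floor of the right-hand bay (-y side), the mirror image of the left-hand bay, empty.
- slot_mid (a point): Middle of the floor of the narrow slot, 72 mm wide, between the two bays; it holds the pinch bowl (nearer the front) and the stacked spice boxes (behind it).
- spice_low: Lower of two stacked clear plastic spice boxes with hinged flip lids, 82 x 62 x 29 mm, standing in the middle slot of the drawer; origin at the centre of its underside. To be left alone (it rides along with the drawer).
- spice_top: Upper of the two stacked spice boxes, same size; origin at the centre of its underside. To be left alone.
- pinch_bowl: Sage green silicone pinch bowl, 64 mm across, 30 mm high, in the middle slot of the drawer; origin at the centre of its underside. To be left alone.
- ladle: Steel mini ladle lying on the worktop between the jars, bowl 52 mm across and 24 mm high, thin handle reaching 155 mm from the bowl's centre along the ladle's +y; origin under the bowl's centre. To be left alone.
- grinder: Glass grinder with steel cap, 56 mm across, 139 mm tall, standing on the worktop to the right of the jars; origin at the centre of its underside. To be left alone.
- oil_bottle: Green glass oil bottle, 64 mm across, 220 mm tall, standing at the back; origin at the centre of its underside. To be left alone.
- mug: White mug, 82 mm across, 92 mm tall, standing at the back; origin at the centre of its underside. To be left alone.
- table: The grey kitchen worktop, its top at z = 0. The hob and pot along the right edge, the toaster and chopping board along the left edge and the oak tray at the back are fixed and out of the way.

How it is judged:
By the outcome, as a careful person would: the job done as asked, in the order asked, and still so for the second after the job is handed in, with the robot touching nothing.
It also fails if it takes over 72 s, if anything falls off the work surface, if the arm or the gripper's body presses on something with over 40 N, if the wrist force passes 120 N, or if a joint passes its speed limit or range.

## Working session

There is one attempt and no reset: what is moved stays moved. The work goes in short steps, Python scripts to look and compute and a tool call to move; the robot and the scene stay as the last step left them, time stands still between calls to the robot, and variables do not carry over. Pictures are saved under pics/ and viewed, and the job is handed in when it is done.

Besides the shell and the picture viewer there is one more tool, called after "Request:" in YAML: its name, and indented under it one key for each argument. move_arm: Moves the arm, as the interface text tells. Its arguments: {"type":"object","properties":{"steps":{"type":"array","items":{"type":"array","items":{"type":"number"}}},"squeeze":{"type":"number"}},"required":["steps"]}

```bash
ls -la; mkdir -p pics; python3 - <<'E'
from workcell import *
import cv2
print(read_state()); print(tip_extent)
for n in("side","top"):
    p=get_image(n); cv2.imwrite(f"pics/{n}0.png",p["image"][:,:,::-1]); print(n,p["mtx"],p["R"],p["t"],p["shot"])
    for t in["ring_jar_mid","bar_jar_mid","unit","front_face","bay_left","bay_right","slot_mid","ladle","grinder","oil_bottle","mug","pinch_bowl","spice_top"]:
        print(t,[(round(d["score"],2),[round(float(v),3) for v in d["position"]]) for d in spot_point(p,t)])
print(read_state()["time"])
E
```

```text
total 12
drwxr-xr-x  3 agent agent 4096 Dec  7 09:21 .
drwxr-xr-x 23 root  root  4096 Dec  7 09:21 ..
drwxr-xr-x  2 agent agent 4096 Dec  7 09:21 pics
{'time': 0.0, 'q': array([-1.23191691e+00,  2.64742389e-01,  1.60534068e+00, -7.58118795e-06,
        1.27366594e+00, -3.68746590e-02]), 'qvel': array([-0.00088801, -0.00247461,  0.00039341,  0.00066609,  0.00129162,
       -0.00027155]), 'joint_torque': array([-3.29926639e-03, -5.02115357e+01, -3.56878030e+01,  7.22967158e-02,
        2.93963961e-02, -2.12793193e-04]), 'ee_pos': array([ 0.24749925, -0.62727649,  0.2484132 ]), 'eef_rot': array([-1.57072407,  0.00215516, -1.19503995]), 'ft_force': array([-0.17719673,  0.15665712,  0.3344166 ]), 'moment': array([0.01205143, 0.04108405, 0.00199488]), 'grip_width': 0.9993218506715027}
0.011
side [[582.69056175   0.         314.9599586 ]
 [  0.         582.69056175 245.94805436]
 [  0.           0.           1.        ]] [[ 0.99014454 -0.13995592  0.0051123 ]
 [-0.09679761 -0.71028133 -0.69723071]
 [ 0.10121273  0.68986432 -0.71682857]] [-0.58439738  0.05025606  1.22446812] 1
ring_jar_mid [
[... 947 characters left out ...]
]
 [-0.96890285 -0.1151561  -0.2190122 ]
 [ 0.21838051  0.01822975 -0.97569341]] [-0.129382    0.56689393  1.30557127] 2
ring_jar_mid [(0.73, [0.622, -0.149, 0.031])]
bar_jar_mid [(0.78, [0.443, -0.162, 0.033])]
unit [(0.58, [0.653, 0.203, -0.003])]
front_face [(0.59, [0.437, 0.188, 0.046])]
bay_left [(0.81, [0.556, 0.319, 0.014]), (0.63, [0.651, 0.201, 0.002])]
bay_right [(0.88, [0.563, 0.08, 0.013])]
slot_mid [(0.73, [0.557, 0.198, 0.015])]
ladle [(0.85, [0.536, -0.279, 0.003])]
grinder [(0.73, [0.482, -0.476, 0.004]), (0.54, [0.535, -0.277, 0.001])]
oil_bottle [(0.79, [0.718, -0.359, 0.001])]
mug [(0.95, [0.751, -0.153, -0.002])]
pinch_bowl [(0.62, [0.509, 0.191, 0.013])]
spice_top []
1.4
```

View pics/side0.png

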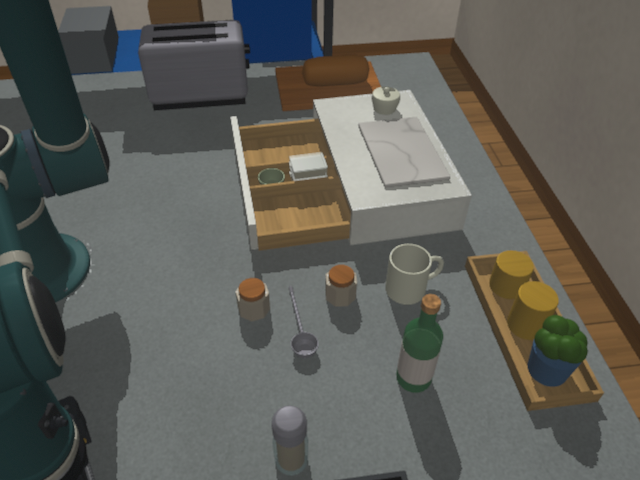

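View pics/top0.png

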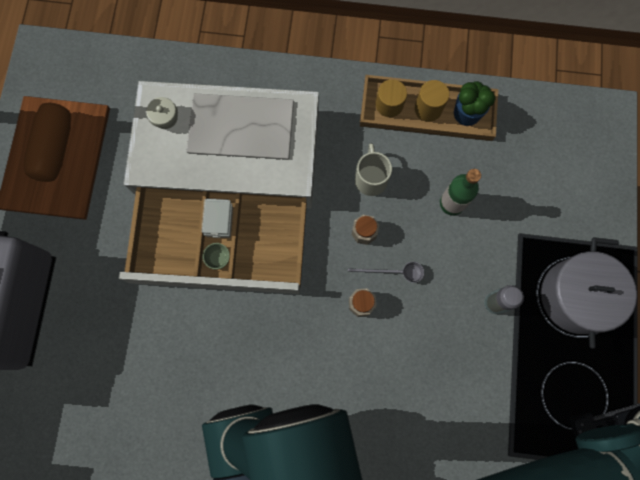

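```bash
python3 - <<'E'
import cv2,numpy as np
s=cv2.imread("pics/side0.png");t=cv2.imread("pics/top0.png")
a=cv2.resize(s[255:330,225:370],None,fx=5,fy=5,interpolation=3)
b=cv2.resize(t[205:325,330:430],None,fx=5,fy=5,interpolation=3)
c=cv2.resize(s[400:480,0:120],None,fx=3,fy=3)
cv2.imwrite("pics/ca.png",a);cv2.imwrite("pics/cb.png",b)
d=cv2.resize(s[85:250,225:475],None,fx=3,fy=3,interpolation=3);cv2.imwrite("pics/cd.png",d)
e=cv2.resize(t[75:300,115:330],None,fx=2.6,fy=2.6,interpolation=3);cv2.imwrite("pics/ce.png",e)
E
```

```text
(no output)
```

View pics/ca.png

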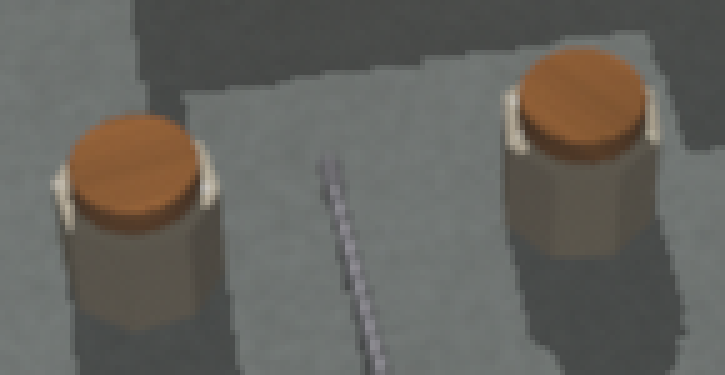

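View pics/cb.png

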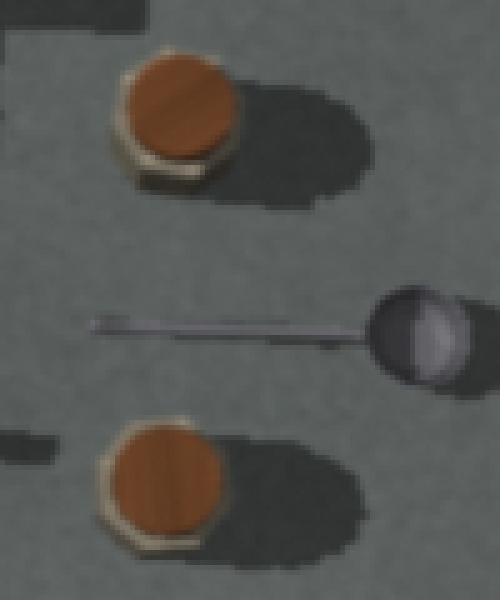

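View pics/cd.png

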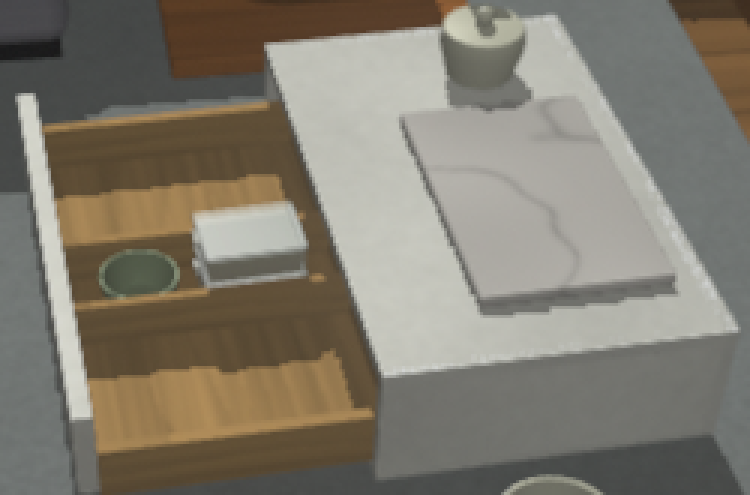

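View pics/ce.png

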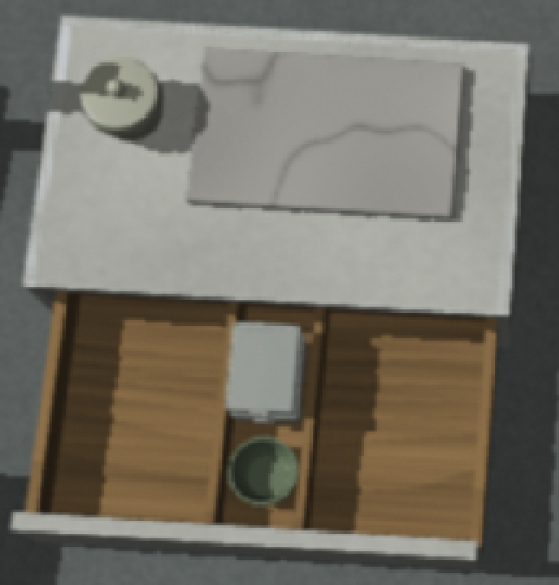

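```bash
cat > h.py <<'E'
import numpy as np
CAM={"side":(np.array([[582.69056175,0,314.9599586],[0,582.69056175,245.94805436],[0,0,1]]),np.array([[0.99014454,-0.13995592,0.0051123],[-0.09679761,-0.71028133,-0.69723071],[0.10121273,0.68986432,-0.71682857]]),np.array([-0.58439738,0.05025606,1.22446812])),
"top":(np.array([[585.51621955,0,325.24893656],[0,585.51621955,238.57839515],[0,0,1]]),np.array([[0.11634958,-0.99318012,0.00748499],[-0.96890285,-0.1151561,-0.2190122],[0.21838051,0.01822975,-0.97569341]]),np.array([-0.129382,0.56689393,1.30557127]))}
def back(c,u,v,z):
    K,R,t=CAM[c]; d=R.T@np.linalg.solve(K,[u,v,1.]); C=-R.T@t
    return C+d*(z-C[2])/d[2]
def proj(c,X):
    K,R,t=CAM[c]; p=K@(R@np.asarray(X,float)+t); return p[:2]/p[2]
E
python3 - <<'E'
from h import *
import cv2
np.set_printoptions(precision=4,suppress=True)
for c,pts in{"top":[(311.2,195.8),(317.7,91.9),(124.6,185.4)],"side":[(351.7,210.7),(471,194.3),(313.7,99.7)]}.items():
    P=[back(c,u,v,.102) for u,v in pts]
    a=P[1]-P[0];b=P[2]-P[0]
    print(c,np.array(P),np.linalg.norm(a),np.linalg.norm(b),np.degrees(np.arctan2(a[1],a[0])),np.degrees(np.arctan2(-b[0],b[1])))
# overlays of octagon outlines at yaw options
for nm,(x,y) in{"A":(.443,-.163),"B":(.6205,-.150)}.items():
    row=[]
    for yaw in(0,7.5,15,22.5,30,37.5):
        tiles=[]
        for c in("side","top"):
            im=cv2.imread(f"pics/{c}0.png"); u,v=proj(c,(x,y,.03)).astype(int)
            S=5; cr=cv2.resize(im[v-24:v+24,u-24:u+24],None,fx=S,fy=S,interpolation=3)
            for z,col in((0,(255,0,0)),(.05,(0,255,0))):
                pl=[]
                for k in range(8):
                    a=np.radians(yaw+22.5+45*k); r=.03/np.cos(np.pi/8)
                    p=proj(c,(x+r*np.cos(a),y+r*np.sin(a),z)); pl.append(((p-[u-24,v-24]+.5)*S))
                cv2.polylines(cr,[np.int32(pl)],True,col,1)
            tiles.append(cr)
        row.append(np.vstack(tiles))
    im=np.vstack([np.hstack(row[:3]),np.hstack(row[3:])]) if 0 else np.hstack(row)
    im=cv2.resize(im,(800,int(im.shape[0]*800/im.shape[1])),interpolation=cv2.INTER_AREA)
    cv2.imwrite(f"pics/ov{nm}.png",im)
E
```

```text
top [[ 0.6662 -0.0188  0.102 ]
 [ 0.9265 -0.0027  0.102 ]
 [ 0.6399  0.4124  0.102 ]] 0.26081942634304395 0.43202285795788503 3.5467313130197935 3.487821032822202
side [[ 0.6641 -0.0171  0.102 ]
 [ 0.9264 -0.0003  0.102 ]
 [ 0.6448  0.4134  0.102 ]] 0.2627757420697245 0.4309761248301712 3.6751099016388293 2.562670158868549
```

View pics/ovA.png

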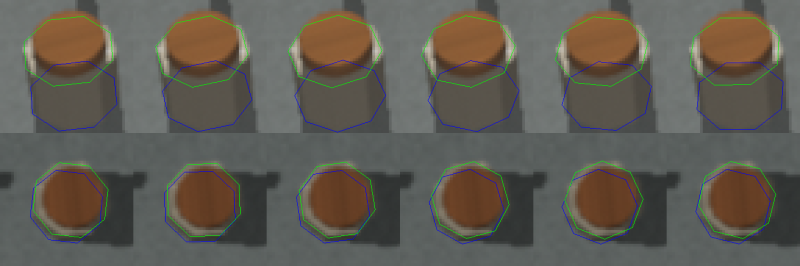

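View pics/ovB.png

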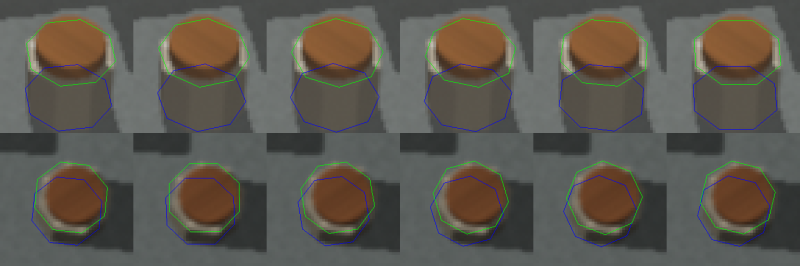

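```bash
python3 - <<'E'
from h import *
import cv2
from scipy.ndimage import map_coordinates
G={}
for c in("side","top"):
    im=cv2.imread(f"pics/{c}0.png").astype(np.float32)
    im=cv2.GaussianBlur(im,(0,0),.7)
    G[c]=[np.stack([cv2.Sobel(im[...,k],cv2.CV_32F,1,0),cv2.Sobel(im[...,k],cv2.CV_32F,0,1)],-1) for k in range(3)]
def score(c,x,y,yaw):
    C=-CAM[c][1].T@CAM[c][2]; tot=0;n=0
    a=np.radians(yaw+22.5+45*np.arange(9)); r=.03/np.cos(np.pi/8)
    V=np.stack([x+r*np.cos(a),y+r*np.sin(a)],1)
    segs=[]
    for k in range(8):
        segs.append((np.r_[V[k],.05],np.r_[V[k+1],.05]))
        nm=np.r_[np.cos(np.radians(yaw+45*(k+1))),np.sin(np.radians(yaw+45*(k+1)))]
        if nm@(C[:2]-[x,y])>0: segs.append((np.r_[V[k],0],np.r_[V[k+1],0])); 
    for p,q in segs:
        P=proj(c,p);Q=proj(c,q);d=(Q-P);L=np.hypot(*d);nrm=np.array([-d[1],d[0]])/L
        s=np.linspace(0.1,.9,10)[:,None];pt=P+s*d
        g=sum(np.abs(sum(map_coordinates(G[c][k][...,j],[pt[:,1],pt[:,0]],order=1)*nrm[j] for j in(0,1))) for k in range(3))
        tot+=np.minimum(g,400).mean()*L;n+=L
    return tot/n
for nm,(x0,y0) in{"A":(.443,-.163),"B":(.6205,-.150)}.items():
  for c in("side","top"):
    R=[(score(c,x0+dx,y0+dy,w),w,dx,dy) for w in np.arange(0,45,3) for dx in np.arange(-.006,.0061,.001) for dy in np.arange(-.006,.0061,.001)]
    best={}
    for r in R:
        if r[0]>best.get(r[1],(0,))[0]:best[r[1]]=r
    print(nm,c,[(int(r[1]),round(float(r[0])),round(r[2]*1e3),round(r[3]*1e3)) for r in sorted(best.values(),reverse=True)[:6]])
E
```

```text
A side [(3, 181, 0, 6), (42, 180, 1, 6), (9, 180, 0, 6), (6, 180, 0, 6), (0, 180, 1, 6), (33, 179, 2, 6)]
A top [(21, 192, -2, -6), (24, 192, -2, -6), (27, 190, -2, -6), (18, 188, -3, -6), (30, 188, -2, -6), (33, 184, -2, -6)]
B side [(30, 180, 4, 4), (27, 178, 4, 4), (24, 177, 5, 4), (21, 176, 5, 4), (42, 176, 0, 5), (33, 176, 1, 4)]
B top [(36, 200, -2, -3), (15, 199, -2, -6), (12, 199, -2, -6), (39, 199, -2, -3), (18, 198, -2, -6), (42, 198, -2, -4)]
```

```bash
python3 - <<'E'
from h import *
def ang(c,p,q,z):
    P=back(c,*p,z);Q=back(c,*q,z);d=Q-P;print(c,P.round(4),Q.round(4),np.linalg.norm(d[:2]).round(4),(np.degrees(np.arctan2(d[1],d[0]))%45).round(1))
ang("side",(240.,315.2),(253,321),0);ang("side",(253,321),(265.6,316),0)
ang("top",(357,314.6),(370,314.6),.05)
ang("top",(350,301),(357,314.6),.05)
ang("side",(335.6,306),(348.2,306.4),0)
ang("top",(359.8,238.8),(369.4,240),.05);ang("top",(353.5,228),(359.8,238.8),.05)
E
```

```text
side [ 0.4165 -0.1775  0.    ] [ 0.4408 -0.1951 -0.    ] 0.03 9.1
side [ 0.4408 -0.1951 -0.    ] [ 0.4661 -0.1863  0.    ] 0.0268 19.2
top [ 0.4121 -0.155   0.05  ] [ 0.4156 -0.1846  0.05  ] 0.0299 6.7
top [ 0.4413 -0.1357  0.05  ] [ 0.4121 -0.155   0.05  ] 0.035 33.5
side [ 0.6063 -0.1804  0.    ] [ 0.631  -0.1848  0.    ] 0.0251 34.9
top [ 0.5902 -0.1429  0.05  ] [ 0.59   -0.1657  0.05  ] 0.0228 44.5
top [ 0.6146 -0.1254  0.05  ] [ 0.5902 -0.1429  0.05  ] 0.03 35.8
```

Request:
move_arm:
  steps:
    - [1,0.02,0.05,0,8]
    - [1,0.04,0.1,0,16]
    - [1,0.06,0.145,0,24]
    - [1,0.08,0.19,0,32]
    - [1,0.1,0.235,0,40]
    - [1,0.12,0.28,0,48]
    - [1,0.14,0.325,0,56]
    - [1,0.16,0.37,0,64]
    - [1,0.18,0.42,0,72]
    - [1,0.195,0.464,-0.03,80]
    - [1,0.195,0.464,-0.07,80]
    - [1,0.195,0.464,-0.1,80]
  squeeze: 20

```text
time: 2.6
ee_pos: [0.4427, -0.1614, 0.1481]
eef_rot: [-1.57, 0.0, 0.205]
ft_force: [1.0, 0.1, -0.5]
grip_width: 1.002
```

```bash
cat > snap.py <<'E'
import sys,cv2
from workcell import *
tag=sys.argv[1]
for n in sys.argv[2:]:
    p=get_image(n); cv2.imwrite(f"pics/{n}_{tag}.png",p["image"][:,:,::-1])
s=read_state(); print(round(s["time"],2),s["ee_pos"].round(4),s["eef_rot"].round(3),s["ft_force"].round(1),round(s["grip_width"],3))
E
python3 snap.py 1 side top
```

```text
2.7 [ 0.4393 -0.1616  0.1453] [-1.566  0.008  0.203] [-0.7  0.3 -0.3] 0.999
```

View pics/side_1.png

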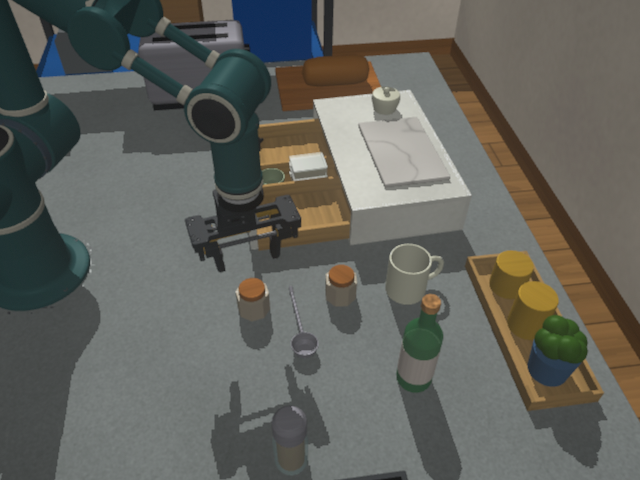

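View pics/top_1.png

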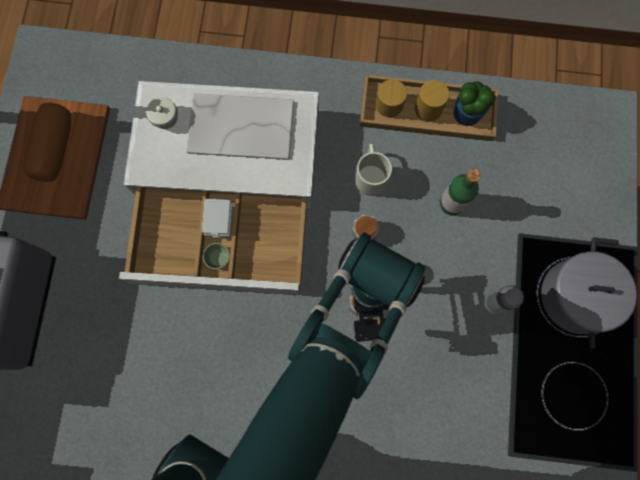

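Request:
move_arm:
  steps:
    - [1,0,0,-0.04,0]
    - [1,0,0,-0.08,0]
    - [1,0,0,-0.11,0]
    - [1,0,0,-0.126,0]
    - [1,0,0,-0.126,0]
    - [0,0,0,-0.126,0]
    - [0,0,0,-0.126,0]
    - [0,0,0,-0.126,0]
    - [0,0,0,-0.126,0]
    - [0,0,0,-0.126,0]
  squeeze: 25

```text
time: 3.7
ee_pos: [0.4439, -0.1644, 0.0251]
eef_rot: [-1.572, -0.002, 0.201]
ft_force: [-0.5, -0.4, 6.7]
grip_width: 0.681
```

```bash
python3 snap.py 2 side
```

```text
3.75 [ 0.4439 -0.1644  0.0251] [-1.572 -0.002  0.201] [-0.8 -0.6  6.9] 0.681
```

View pics/side_2.png

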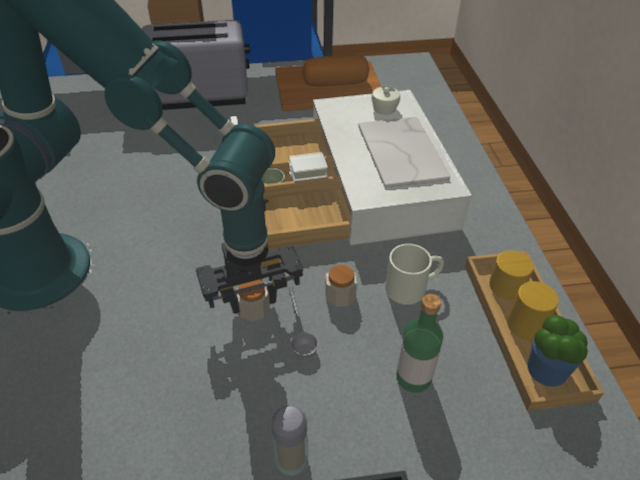

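Request:
move_arm:
  steps:
    - [0,0,0,0.03,0]
    - [0,0,0,0.07,0]
    - [0,0,0,0.11,0]
    - [0,0.03,0.01,0.14,-2]
    - [0,0.07,0.03,0.14,-4]
    - [0,0.11,0.05,0.14,-8.2]
    - [0,0.15,0.07,0.14,-8.2]
    - [0,0.19,0.09,0.14,-8.2]
    - [0,0.23,0.11,0.14,-8.2]
    - [0,0.26,0.124,0.14,-8.2]
    - [0,0.272,0.124,0.14,-8.2]
    - [0,0.272,0.124,0.14,-8.2]

```text
time: 4.95
ee_pos: [0.7153, -0.0395, 0.1625]
eef_rot: [-1.571, 0.001, 0.059]
ft_force: [-0.2, 0.1, -3.0]
grip_width: 0.683
```

```bash
python3 snap.py 3 side top
```

```text
5.05 [ 0.7133 -0.0404  0.1627] [-1.571  0.003  0.058] [-0.4  0.5 -2.3] 0.681
```

View pics/side_3.png

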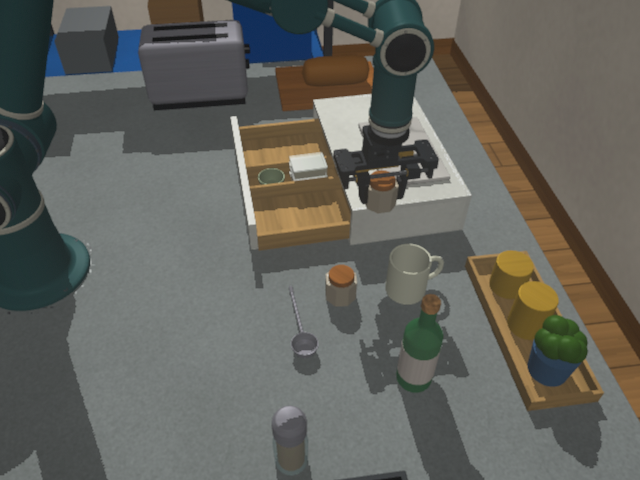

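View pics/top_3.png

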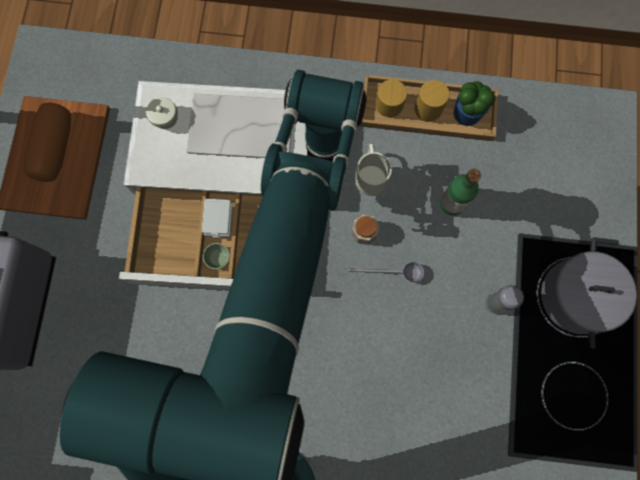

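Request:
move_arm:
  steps:
    - [0,0,0,-0.02,0]
    - [0,0,0,-0.036,0]
    - [0,-0.003,0,0,0]
    - [0,-0.004,0,0,0]
  squeeze: 10

```text
time: 5.45
ee_pos: [0.7116, -0.0408, 0.1669]
eef_rot: [-1.572, -0.005, 0.057]
ft_force: [1.7, -0.1, -0.5]
grip_width: 0.68
```

Request:
move_arm:
  steps:
    - [0,0,0,-0.02,0]
    - [0,0,0,-0.035,0]
    - [0,0,-0.004,-0.04,0]
    - [0,0,-0.0074,-0.0456,0]
    - [0,0,-0.0105,-0.05,0]
    - [0,0,-0.0127,-0.0548,0]
    - [0,0,-0.0127,-0.0548,0]
  squeeze: 10

```text
time: 6.15
ee_pos: [0.71, -0.0531, 0.1076]
eef_rot: [-1.571, 0.002, 0.058]
ft_force: [-0.6, 0.2, -2.2]
grip_width: 0.68
```

```bash
cat > crop.py <<'E'
import sys,cv2,numpy as np
from workcell import *
from h import proj
tag=sys.argv[1]; s=read_state(); r=[]
for n in sys.argv[2:]:
    p=get_image(n); im=p["image"][:,:,::-1]
    u,v=proj(n,s["ee_pos"]).astype(int); a=60
    u=min(max(u,a),640-a);v=min(max(v,a),480-a)
    r.append(cv2.resize(im[v-a:v+a,u-a:u+a],(390,390),interpolation=3))
cv2.imwrite(f"pics/c_{tag}.png",np.hstack(r))
s=read_state(); print(round(s["time"],2),s["ee_pos"].round(4),s["eef_rot"].round(3),s["ft_force"].round(1),round(s["grip_width"],3))
E
python3 crop.py 4 side
```

```text
6.2 [ 0.7102 -0.0529  0.108 ] [-1.571e+00  1.000e-03  5.800e-02] [-0.7 -0.4 -2.4] 0.683
```

View pics/c_4.png

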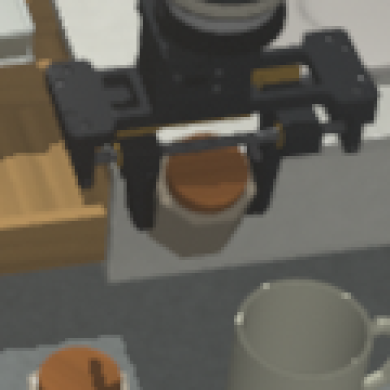

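Request:
move_arm:
  steps:
    - [0,0,-0.0015,-0.005,0]
    - [0,0,-0.0026,-0.0103,0]
    - [0,0,-0.0026,-0.0155,0]
    - [0,0,-0.0025,-0.0209,0]
    - [0,0,-0.0012,-0.026,0]
    - [0,0,0.0003,-0.0311,0]
    - [0,0,0.0022,-0.036,0]
    - [0,0,0.0047,-0.0402,0]
    - [0,0,0.0047,-0.0402,0]

```text
time: 7.1
ee_pos: [0.7109, -0.0499, 0.0687]
eef_rot: [-1.574, -0.0, 0.059]
ft_force: [0.4, -6.8, -2.5]
grip_width: 0.68
```

```bash
python3 crop.py 5 side
```

```text
7.15 [ 0.7109 -0.0499  0.0687] [-1.574 -0.     0.059] [ 0.2 -7.1 -2.5] 0.683
```

View pics/c_5.png

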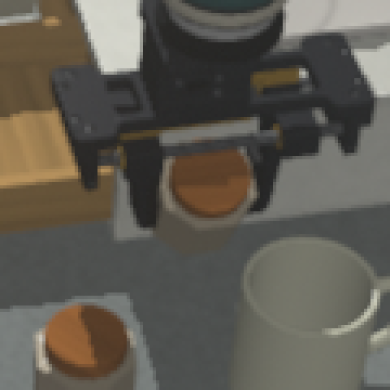

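Request:
move_arm:
  steps:
    - [0,0,-0.006,0.005,0]
    - [0,0,-0.006,0.04,0]
    - [0,0,-0.006,0.064,0]
    - [0,0,0.008,0.064,0]
    - [0,0,0.0155,0.062,0]
    - [0,0,0.0155,0.056,0]
    - [0,0,0.0155,0.052,0]
    - [0,0,0.0155,0.052,0]

```text
time: 7.95
ee_pos: [0.7094, -0.0322, 0.1181]
eef_rot: [-1.57, 0.004, 0.059]
ft_force: [-0.6, 0.1, -2.8]
grip_width: 0.682
```

```bash
python3 crop.py 6 side
```

```text
8.0 [ 0.7095 -0.0323  0.1185] [-1.57   0.003  0.058] [-0.   0.1 -2.2] 0.684
```

View pics/c_6.png

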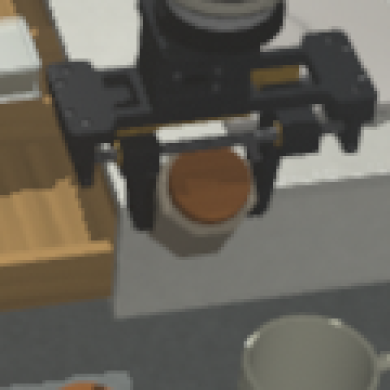

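```bash
cat > ov.py <<'E'
import sys,cv2,numpy as np
from workcell import *
from h import proj
# usage: ov.py tag cam sgn tilt...   tilt: cap leans toward direction (yaw-90) for +
tag,cam=sys.argv[1:3]; h=float(sys.argv[3]); tilts=[float(v) for v in sys.argv[4:]]
p=get_image(cam);s=read_state(); im0=p["image"][:,:,::-1].copy()
yaw=s["eef_rot"][2]; ax=np.array([np.cos(yaw),np.sin(yaw),0])
c=s["ee_pos"]+[0,0,.008]
u,v=proj(cam,c).astype(int); a=36; u=min(max(u,a),640-a);v=min(max(v,a),480-a)
tiles=[cv2.resize(im0[v-a:v+a,u-a:u+a],(260,260),interpolation=3)]
for t in tilts:
    R,_=cv2.Rodrigues(ax*np.radians(t)); Rz,_=cv2.Rodrigues(np.array([0,0,yaw]))
    cr=tiles[0].copy(); S=260/(2*a)
    def pl(r,n,z,col,o=22.5):
        k=np.radians(o+np.arange(n)*360/n); P=np.stack([r*np.cos(k),r*np.sin(k),np.full(n,z-h)],1)
        W=(R@Rz@P.T).T+c; q=np.array([proj(cam,w) for w in W]); cv2.polylines(cr,[np.int32((q-[u-a,v-a]+.5)*S)],True,col,1)
    r=.03/np.cos(np.pi/8)
    pl(r,8,0,(255,0,0));pl(r,8,.05,(0,255,0));pl(.0255,24,.064,(0,255,255)); cv2.putText(cr,str(t),(5,250),0,.6,(255,255,255))
    tiles.append(cr)
while len(tiles)%3: tiles.append(tiles[0])
cv2.imwrite(f"pics/ov_{tag}.png",np.vstack([np.hstack(tiles[i:i+3]) for i in range(0,len(tiles),3)]))
print(round(s["time"],2),s["ee_pos"].round(4),s["ft_force"].round(1))
E
python3 ov.py 6 side .032 20 40 60 80 100
```

```text
8.05 [ 0.7098 -0.0324  0.119 ] [ 0.2  0.3 -3.1]
```

View pics/ov_6.png

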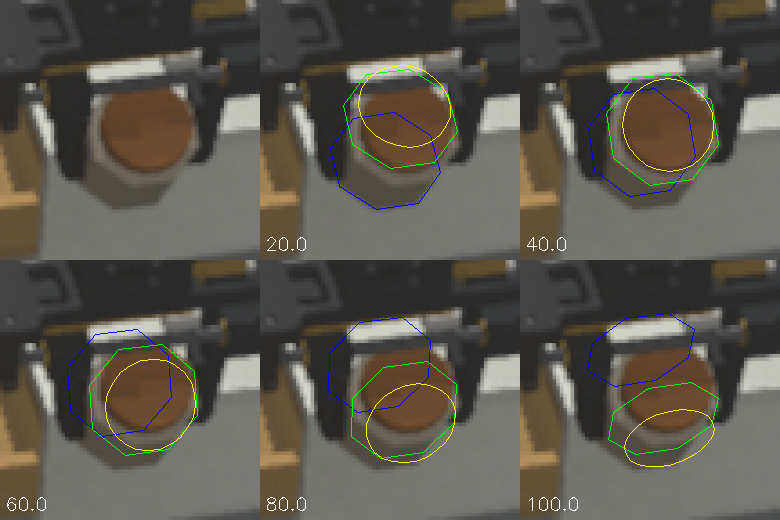

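```bash
cat > fit.py <<'E'
import sys,cv2,numpy as np
from workcell import *
from h import proj
from scipy.optimize import least_squares
# fit.py tag h0 t0 : cap ellipse detection (orange) + overlay; reports tilt,h,e
tag=sys.argv[1]; 
p=get_image("side");s=read_state(); im0=p["image"][:,:,::-1].copy()
yaw=s["eef_rot"][2]; ax=np.array([np.cos(yaw),np.sin(yaw),0]); c=s["ee_pos"]+[0,0,.008]
u,v=proj("side",c).astype(int); a=36
cr=im0[v-a:v+a,u-a:u+a]; hsv=cv2.cvtColor(cr,cv2.COLOR_BGR2HSV)
Rz,_=cv2.Rodrigues(np.array([0,0,yaw]))
def pts(r,n,z,t,h,e,o=22.5):
    R,_=cv2.Rodrigues(ax*np.radians(t)); k=np.radians(o+np.arange(n)*360/n)
    P=np.stack([r*np.cos(k),r*np.sin(k)-e,np.full(n,z-h)],1)   # e: jar shifted to its -y side
    W=(R@Rz@P.T).T+c; return (np.array([proj("side",w) for w in W])-[u-a,v-a])
S=260/(2*a); tiles=[cv2.resize(cr,(260,260),interpolation=3)]
for arg in sys.argv[2:]:
    t,h,e=[float(x) for x in arg.split(",")]; h/=1e3;e/=1e3
    w=tiles[0].copy(); r=.03/np.cos(np.pi/8)
    for q,col in((pts(r,8,0,t,h,e),(255,0,0)),(pts(r,8,.05,t,h,e),(0,255,0)),(pts(.0255,24,.064,t,h,e),(0,255,255))):
        cv2.polylines(w,[np.int32((q+.5)*S)],True,col,1)
    cv2.putText(w,arg,(5,250),0,.6,(255,255,255)); tiles.append(w)
while len(tiles)%3: tiles.append(tiles[0])
cv2.imwrite(f"pics/fit_{tag}.png",np.vstack([np.hstack(tiles[i:i+3]) for i in range(0,len(tiles),3)]))
print(round(s["time"],2),s["ee_pos"].round(4),s["ft_force"].round(1))
E
python3 fit.py 6 30,32,4 30,38,0 35,36,5 25,36,4 35,40,0
```

```text
8.1 [ 0.7101 -0.0325  0.1194] [-0.6  0.5 -2.7]
```

View pics/fit_6.png

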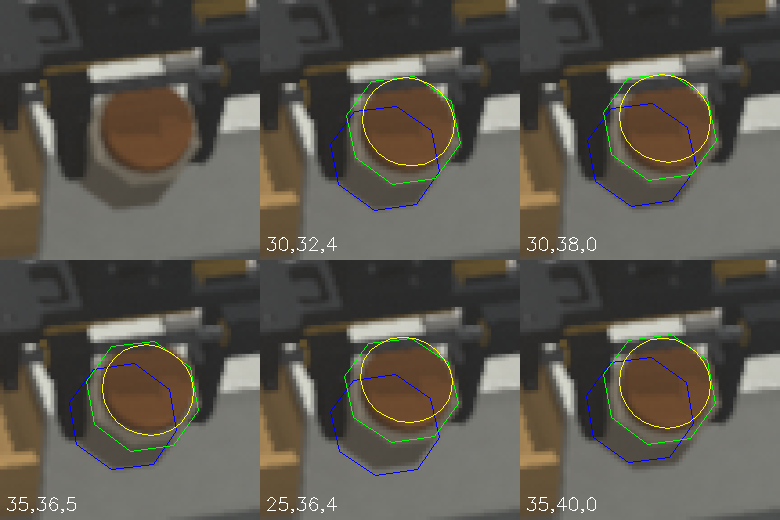

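```bash
python3 - <<'E'
from h import *
import cv2
from scipy.ndimage import map_coordinates
for c in("side","top"):
    im=cv2.cvtColor(cv2.imread(f"pics/{c}0.png"),cv2.COLOR_BGR2GRAY).astype(float)
    for x in(.70,.72,.76,.80,.85):
        ys=np.arange(-.04,.012,.002); P=np.array([proj(c,(x,y,.102)) for y in ys])
        print(c,x,[int(v) for v in map_coordinates(im,[P[:,1],P[:,0]],order=1)])
print([round(y,3) for y in np.arange(-.04,.012,.002)])
E
```

```text
side 0.7 [112, 112, 112, 111, 111, 111, 111, 111, 111, 112, 112, 114, 126, 157, 182, 197, 196, 195, 194, 194, 194, 193, 194, 193, 193, 193]
side 0.72 [112, 112, 113, 113, 113, 113, 113, 113, 112, 111, 111, 111, 116, 147, 172, 193, 190, 189, 189, 190, 190, 190, 190, 190, 190, 191]
side 0.76 [114, 114, 114, 114, 114, 114, 114, 113, 112, 112, 112, 111, 111, 120, 136, 163, 182, 191, 190, 188, 187, 186, 186, 186, 186, 187]
side 0.8 [114, 115, 115, 115, 114, 114, 115, 115, 115, 114, 112, 110, 110, 111, 113, 130, 155, 173, 183, 184, 183, 182, 182, 182, 182, 182]
side 0.85 [114, 114, 114, 114, 115, 115, 115, 115, 116, 116, 115, 113, 111, 109, 109, 112, 120, 144, 164, 181, 181, 181, 182, 181, 180, 180]
top 0.7 [52, 53, 53, 53, 52, 52, 52, 52, 53, 51, 48, 59, 100, 159, 177, 176, 177, 177, 175, 171, 169, 169, 168, 169, 168, 168]
top 0.72 [48, 48, 49, 50, 50, 50, 51, 50, 51, 51, 51, 53, 70, 115, 155, 169, 171, 171, 171, 168, 165, 165, 165, 166, 166, 167]
top 0.76 [50, 50, 50, 50, 50, 50, 50, 50, 49, 49, 49, 48, 50, 72, 126, 162, 175, 175, 171, 169, 165, 163, 164, 164, 164, 165]
top 0.8 [51, 50, 50, 50, 50, 51, 51, 51, 50, 49, 49, 49, 49, 48, 71, 117, 155, 171, 173, 167, 162, 161, 161, 162, 162, 162]
top 0.85 [50, 50, 50, 50, 50, 51, 50, 50, 50, 49, 49, 49, 50, 49, 49, 52, 83, 137, 163, 170, 170, 171, 168, 164, 162, 161]
[np.float64(-0.04), np.float64(-0.038), np.float64(-0.036), np.float64(-0.034), np.float64(-0.032), np.float64(-0.03), np.float64(-0.028), np.float64(-0.026), np.float64(-0.024), np.float64(-0.022), np.float64(-0.02), np.float64(-0.018), np.float64(-0.016), np.float64(-0.014), np.float64(-0.012), np.float64(-0.01), np.float64(-0.008), np.float64(-0.006), np.float64(-0.004), np.float64(-0.002), np.float64(0.0), np.float64(0.002), np.float64(0.004), np.float64(0.006), np.float64(0.008), np.float64(0.01)]
```

Request:
move_arm:
  steps:
    - [0,0,0,0.01,0]
    - [0,0,-0.0135,0.01,0]
    - [0,0,-0.0135,-0.002,0]
    - [0,0,-0.0135,-0.0078,0]
    - [0,0,-0.0152,-0.0125,0]
    - [0,0,-0.0166,-0.0173,0]
    - [0,0,-0.0166,-0.022,0]
    - [0,0,-0.0166,-0.0273,0]
    - [0,0,-0.0166,-0.0273,0]
  squeeze: 12

```text
time: 9.0
ee_pos: [0.7104, -0.0492, 0.0922]
eef_rot: [-1.571, 0.001, 0.058]
ft_force: [2.0, -2.3, -3.3]
grip_width: 0.678
```

```bash
python3 fit.py 7 45,32,5 55,32,5 65,32,5 55,36,5 65,36,3
```

```text
9.05 [ 0.7103 -0.0493  0.0924] [ 0.2 -2.3 -3.9]
```

View pics/fit_7.png

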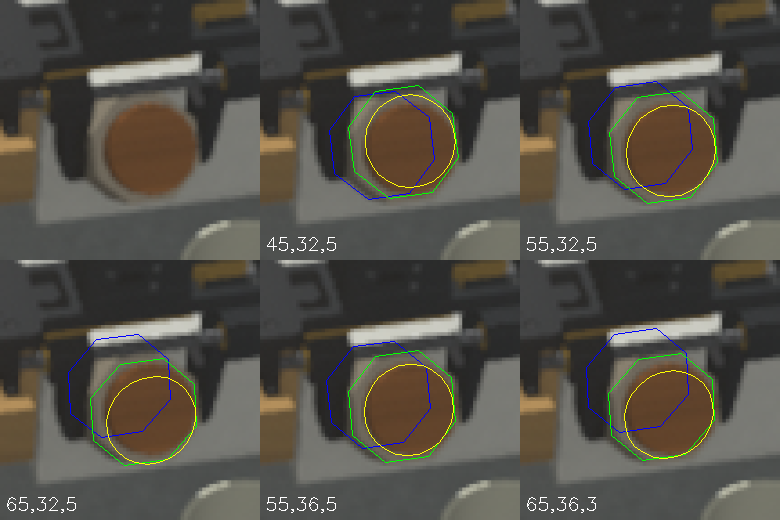

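Request:
move_arm:
  steps:
    - [0,0,0.001,0.003,0]
    - [0,0,0.003,0.002,0]
    - [0,0,0.004,-0.002,0]
    - [0,0,0.005,-0.0065,0]
    - [0,0,0.005,-0.0065,0]

```text
time: 9.55
ee_pos: [0.7109, -0.0435, 0.0865]
eef_rot: [-1.57, -0.0, 0.058]
ft_force: [0.5, -1.7, -1.7]
grip_width: 0.677
```

```bash
python3 fit.py 8 55,32,5 65,32,5 75,32,5 65,28,5 75,28,5
```

```text
9.6 [ 0.7108 -0.0435  0.0866] [ 1.6 -0.7 -2.9]
```

View pics/fit_8.png

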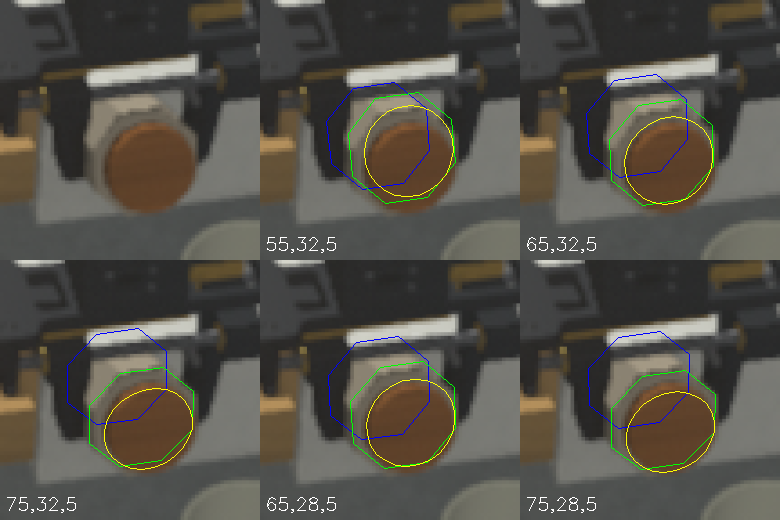

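Request:
move_arm:
  steps:
    - [0,0,0.001,-0.003,0]
    - [0,0,0.002,-0.006,0]
    - [0,0,0.0028,-0.009,0]
    - [0,0,0.0028,-0.009,0]

```text
time: 10.0
ee_pos: [0.7104, -0.0412, 0.077]
eef_rot: [-1.571, 0.001, 0.058]
ft_force: [0.8, -1.8, -4.2]
grip_width: 0.684
```

```bash
python3 fit.py 9 80,28,5 85,28,5 90,28,5 80,25,5 90,25,5
```

```text
10.05 [ 0.7104 -0.0412  0.0771] [ 1.1 -2.2 -3.8]
```

View pics/fit_9.png

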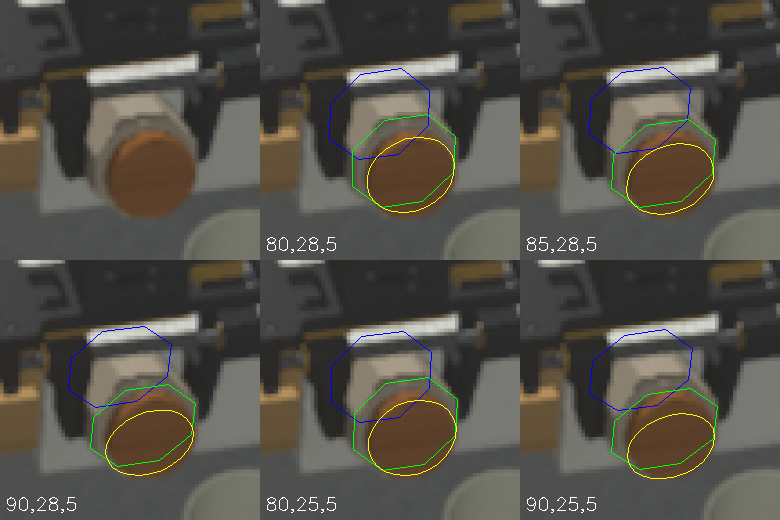

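Request:
move_arm:
  steps:
    - [0,0,0,0.003,0]
    - [0,0,0.0015,0.003,0]
    - [0,0,0.0025,0.002,0]
    - [0,0,0.0035,0,0]
    - [0,0,0.0035,-0.001,0]

```text
time: 10.55
ee_pos: [0.7108, -0.0373, 0.0771]
eef_rot: [-1.57, -0.0, 0.058]
ft_force: [-0.4, -1.9, -0.5]
grip_width: 0.681
```

```bash
python3 fit.py 10 80,28,5 85,28,5 90,28,5 80,25,5 90,25,5
```

```text
10.6 [ 0.7109 -0.0374  0.077 ] [-0.1 -2.1 -1.4]
```

View pics/fit_10.png

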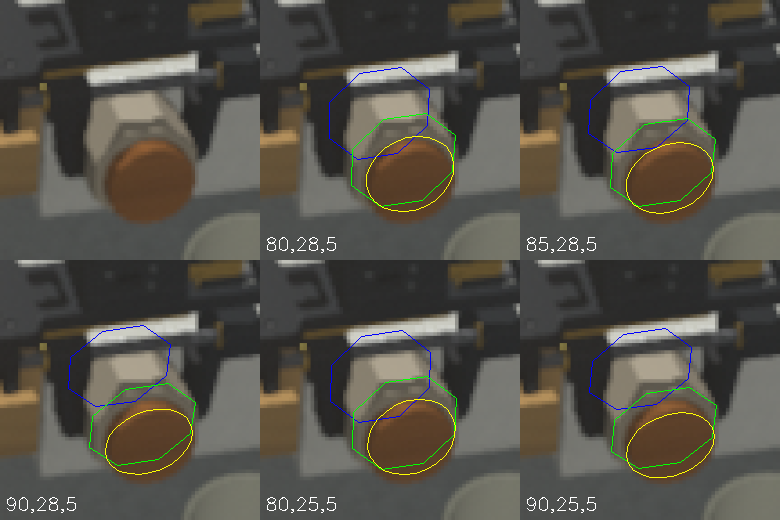

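Request:
move_arm:
  steps:
    - [0,0,0.0015,0.001,0]
    - [0,0,0.003,0.001,0]
    - [0,0,0.0035,0,0]
    - [0,0,0.0035,-0.001,0]

```text
time: 11.0
ee_pos: [0.7108, -0.0339, 0.0761]
eef_rot: [-1.57, -0.0, 0.058]
ft_force: [-0.0, -2.6, -1.8]
grip_width: 0.681
```

```bash
python3 fit.py 11 80,25,3 85,25,0 90,25,0 80,22,0 90,22,0
```

```text
11.05 [ 0.7109 -0.0339  0.0759] [-0.3 -3.  -2.1]
```

View pics/fit_11.png

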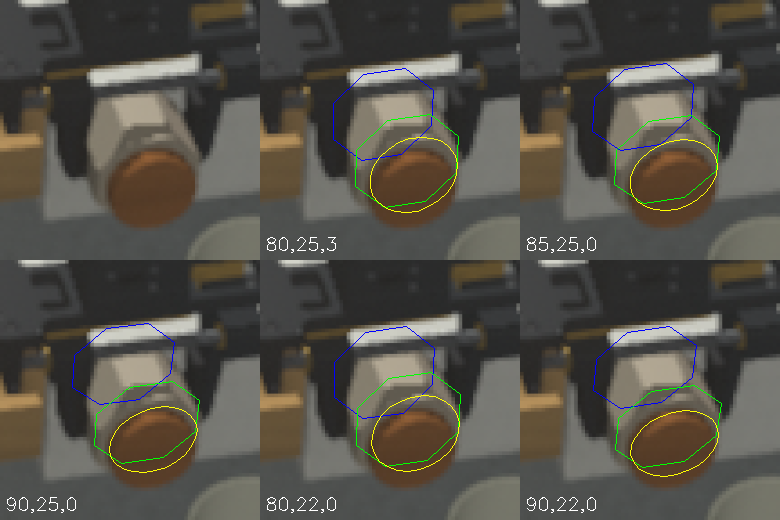

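Request:
move_arm:
  steps:
    - [0,0,-0.008,0.002,0]
    - [0,0,-0.008,0.04,0]
    - [0,0,-0.008,0.066,0]
    - [0,0,0.006,0.066,0]
    - [0,0,0.006,0.06,0]
    - [0,0,0.006,0.056,0]
    - [0,0,0.006,0.052,0]
    - [0,0,0.006,0.048,0]
    - [0,0,0.006,0.048,0]

```text
time: 11.95
ee_pos: [0.7111, -0.0307, 0.1235]
eef_rot: [-1.575, -0.001, 0.059]
ft_force: [0.6, -7.1, 5.3]
grip_width: 0.681
```

```bash
python3 fit.py 12 80,20,5 90,20,5 100,20,5 80,15,5 90,15,5
```

```text
12.0 [ 0.7111 -0.0308  0.1235] [-1.  -7.2  6.2]
```

View pics/fit_12.png

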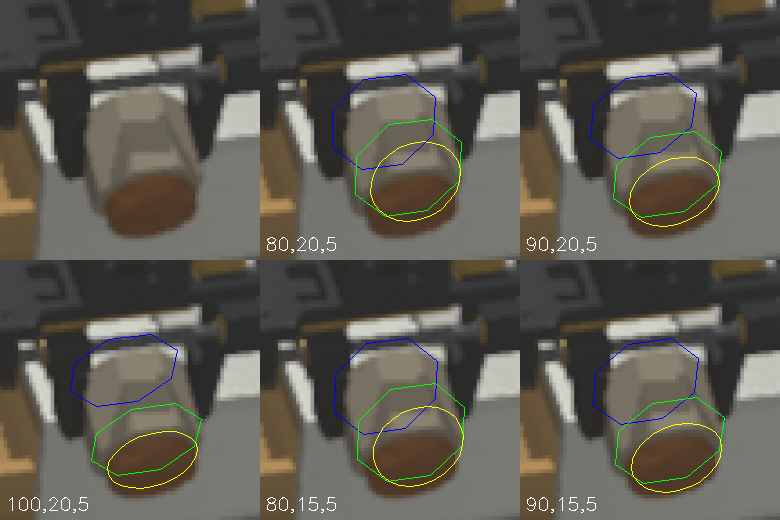

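Request:
move_arm:
  steps:
    - [0,0,0,0,0]
    - [0,0,-0.003,0.01,0]
    - [0,0,-0.01,0.04,0]
    - [0,-0.02,-0.03,0.08,-8]
    - [0,-0.05,-0.05,0.09,-16]
    - [0,-0.08,-0.07,0.09,-24]
    - [0,-0.11,-0.1,0.09,-32]
    - [0,-0.14,-0.13,0.09,-40]
    - [0,-0.17,-0.15,0.09,-48]
    - [0,-0.2,-0.17,0.09,-56]
    - [0,-0.2,-0.17,0.09,-64]
    - [0,-0.2,-0.17,0.09,-72]
  squeeze: 35

```text
time: 13.2
ee_pos: [0.5083, -0.1979, 0.2116]
eef_rot: [-1.573, 0.004, -1.206]
ft_force: [-0.3, -0.6, -2.4]
grip_width: 0.674
```

Request:
move_arm:
  steps:
    - [0,0,0,0,-8]
    - [0,0,0,0,-16]
    - [0,0,0,0,-24]
    - [0,0,0,0,-32]
    - [0,0,0,0,-40]
    - [0,0,0,0,-48]
    - [0,0,0,0,-56]
    - [0,0,0,0,-64]
    - [0,0,0,0,-72]
    - [0,0,0,0,-78]
    - [0,0,0,0,-78]
    - [0,0,0,0,-78]

```text
time: 14.4
ee_pos: [0.5099, -0.1976, 0.2124]
eef_rot: [-1.573, -0.001, -2.557]
ft_force: [0.4, -0.1, -1.8]
grip_width: 0.678
```

```bash
python3 crop.py 13 side top
```

```text
14.5 [ 0.5103 -0.1978  0.213 ] [-1.572e+00 -1.000e-03 -2.558e+00] [-0.8 -0.1 -2.5] 0.675
```

View pics/c_13.png

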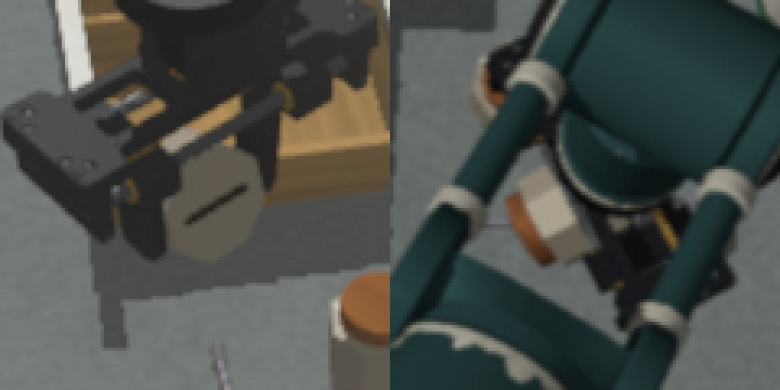

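Request:
move_arm:
  steps:
    - [0,0,0,0,0]
    - [0,0,0,0,0]
    - [0,0,0,0,0]
    - [0,0,0,0,0]
    - [0,0,0,0,0]
    - [0,0,0,0,0]
    - [0,0,0,0,8.5]
    - [0,0,0,0,17]
    - [0,0,0,0,25.5]
    - [0,0,0,0,34]
    - [0,0,0,0,42.5]
    - [0,0,0,0,51]

```text
time: 15.7
ee_pos: [0.5107, -0.1982, 0.2139]
eef_rot: [-1.571, 0.0, -1.664]
ft_force: [-0.4, -0.4, -4.4]
grip_width: 0.684
```

Request:
move_arm:
  steps:
    - [0,0.005,0.02,0,8.5]
    - [0,0.01,0.045,0,17]
    - [0,0.015,0.07,0,25.5]
    - [0,0.02,0.095,0,34]
    - [0,0.025,0.12,0,42.5]
    - [0,0.03,0.145,0,51]
    - [0,0.035,0.17,0,59.5]
    - [0,0.04,0.195,0,68]
    - [0,0.045,0.22,0,76.5]
    - [0,0.05,0.245,0,85]
    - [0,0.055,0.27,0,93.5]
    - [0,0.056,0.28,0,102]

```text
time: 16.9
ee_pos: [0.5671, 0.084, 0.214]
eef_rot: [-1.57, -0.001, 0.118]
ft_force: [0.0, -0.7, -2.4]
grip_width: 0.677
```

Request:
move_arm:
  steps:
    - [0,0,0,0,8.5]
    - [0,0,0,0,17]
    - [0,0,0,0,25.5]
    - [0,0,0,0,34]
    - [0,0,0,0,42.5]
    - [0,0,0,0,51]
    - [0,0,0,-0.02,59.5]
    - [0,0,0,-0.04,68]
    - [0,0,0,-0.06,76.5]
    - [0,0,0,-0.07,85]
    - [0,0,0,-0.07,87]
    - [0,0,0,-0.07,87]

```text
time: 18.1
ee_pos: [0.5663, 0.0818, 0.1432]
eef_rot: [-1.57, 0.0, 1.629]
ft_force: [0.6, -0.4, -1.8]
grip_width: 0.677
```

```bash
python3 crop.py 14 side top; python3 snap.py 14 side
```

```text
18.2 [0.567  0.0818 0.1442] [-1.571 -0.     1.628] [-0.1  0.8 -2.4] 0.676
18.25 [0.5671 0.0818 0.1444] [-1.572 -0.     1.628] [ 0.6 -0.5 -1.7] 0.679
```

View pics/c_14.png

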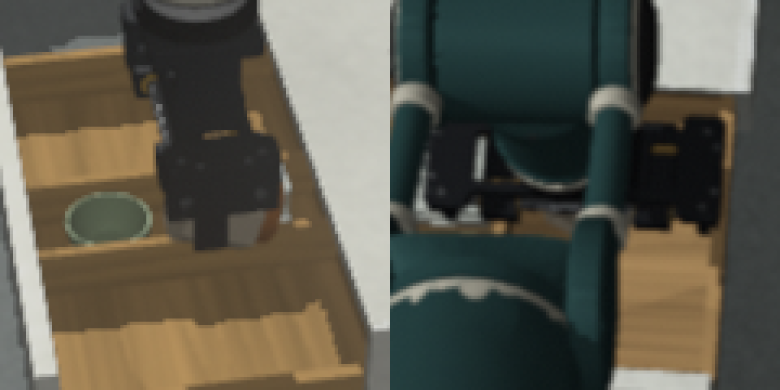

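View pics/side_14.png

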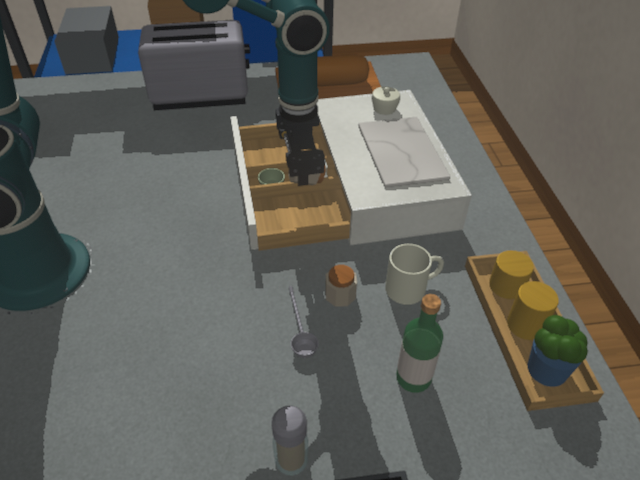

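```bash
python3 fit.py 14 90,20,5 100,20,5 100,25,5 100,25,0 95,28,3
```

```text
18.3 [0.5671 0.0819 0.1444] [ 0.3  0.2 -1.7]
```

View pics/fit_14.png

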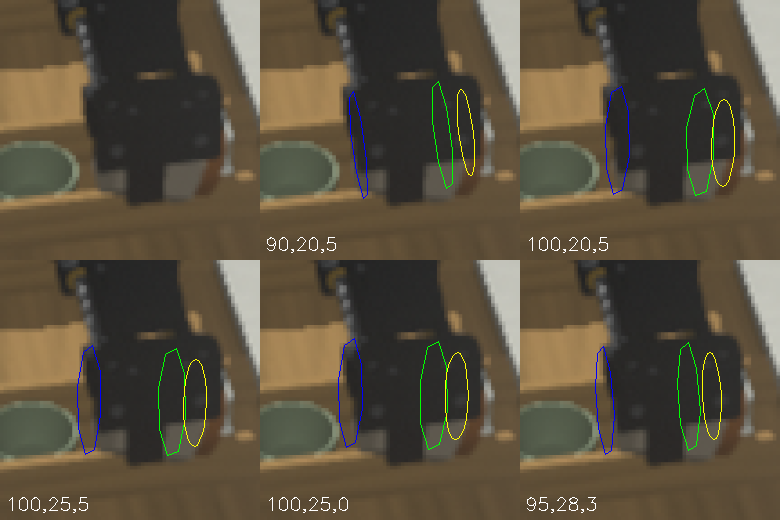

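Request:
move_arm:
  steps:
    - [0,0,0,-0.03,0]
    - [0,0,0,-0.056,0]
    - [0,0.02,0.001,-0.056,0]
    - [0,0.035,0.002,-0.056,0]
    - [0,0.04,0.002,-0.056,0]
    - [0,0.044,0.002,-0.056,0]
    - [0,0.048,0.003,-0.056,0]
    - [0,0.052,0.003,-0.056,0]
    - [0,0.056,0.003,-0.056,0]
    - [0,0.056,0.003,-0.056,0]
  squeeze: 12

```text
time: 19.3
ee_pos: [0.6141, 0.0844, 0.0833]
eef_rot: [-1.552, 0.0, 1.629]
ft_force: [-13.7, -0.5, -6.3]
grip_width: 0.684
```

```bash
python3 fit.py 15 90,20,5 90,25,5 90,30,5 100,25,5 85,28,5
```

```text
19.35 [0.6141 0.0844 0.0833] [-12.6  -0.   -6.9]
```

View pics/fit_15.png

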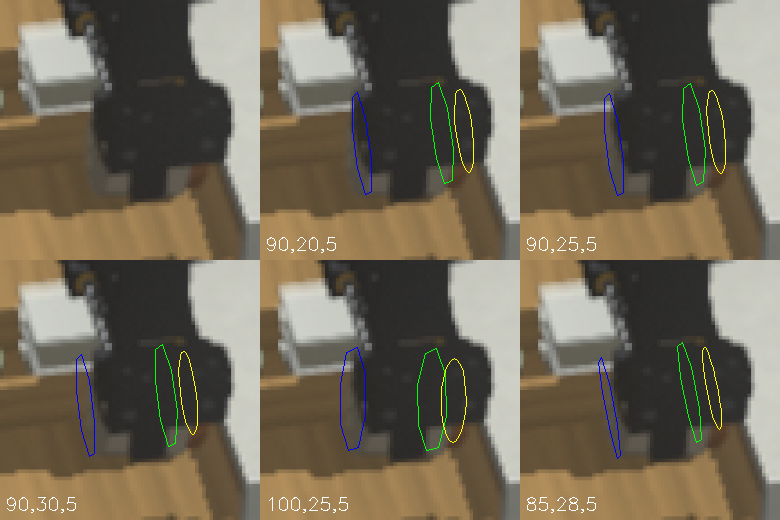

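Request:
move_arm:
  steps:
    - [0,0.003,0,0.002,0]
    - [0,0.006,0,0.003,0]
    - [0,0.009,0,0.003,0]
    - [0,0.012,0.001,0.003,0]
    - [0,0.012,0.001,0.003,0]
  squeeze: 9

```text
time: 19.85
ee_pos: [0.6284, 0.0853, 0.0872]
eef_rot: [-1.557, 0.001, 1.629]
ft_force: [-9.1, -1.8, -6.5]
grip_width: 0.681
```

```bash
python3 fit.py 16 90,30,5 90,33,5 85,30,5 95,30,5 85,33,5
```

```text
19.9 [0.6283 0.0853 0.0872] [-8.9 -0.5 -7. ]
```

View pics/fit_16.png

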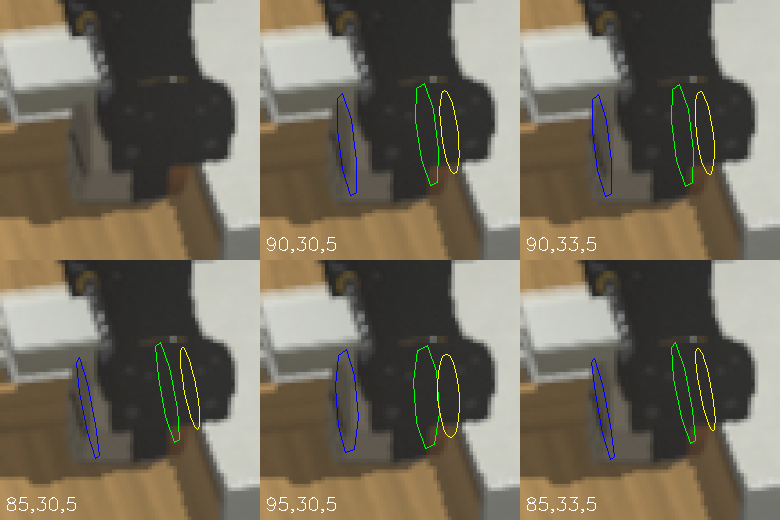

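Request:
move_arm:
  steps:
    - [0,-0.02,0,0,0]
    - [0,-0.02,0,0.03,0]
    - [0,-0.01,0,0.05,0]
    - [0,0.003,0,0.045,0]
    - [0,0.003,0,0.034,0]
    - [0,-0.002,0,0.029,0]
    - [0,-0.0063,0,0.0246,0]
    - [0,-0.009,0,0.019,0]
    - [0,-0.0118,0,0.0126,0]
    - [0,-0.0118,0,0.0126,0]
  squeeze: 12

```text
time: 20.9
ee_pos: [0.6207, 0.0857, 0.1009]
eef_rot: [-1.566, 0.0, 1.629]
ft_force: [0.4, 0.6, -2.8]
grip_width: 0.677
```

```bash
python3 fit.py 17 80,33,5 70,33,5 60,33,5 50,33,5 60,30,0
```

```text
20.95 [0.6215 0.0857 0.1017] [-0.6  0.  -2.4]
```

View pics/fit_17.png

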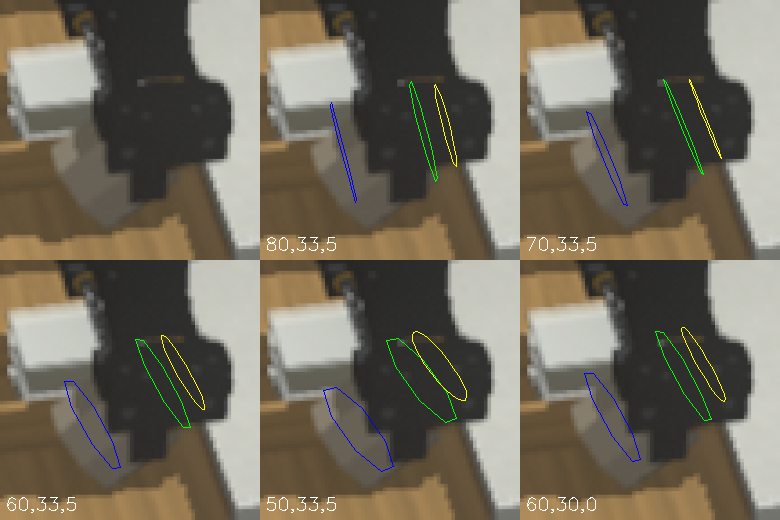

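Request:
move_arm:
  steps:
    - [0,0.003,0,-0.003,0]
    - [0,0.0038,0,-0.007,0]
    - [0,0.004,0,-0.011,0]
    - [0,0.0042,0,-0.0146,0]
    - [0,0.0042,0,-0.0146,0]

```text
time: 21.45
ee_pos: [0.6275, 0.0858, 0.0883]
eef_rot: [-1.571, 0.0, 1.629]
ft_force: [-0.5, -1.1, -2.7]
grip_width: 0.678
```

```bash
python3 fit.py 18 50,38,3 40,38,3 30,38,3 20,38,3 30,42,3
```

```text
21.5 [0.6276 0.0858 0.0887] [-0.1 -0.6 -2.2]
```

View pics/fit_18.png

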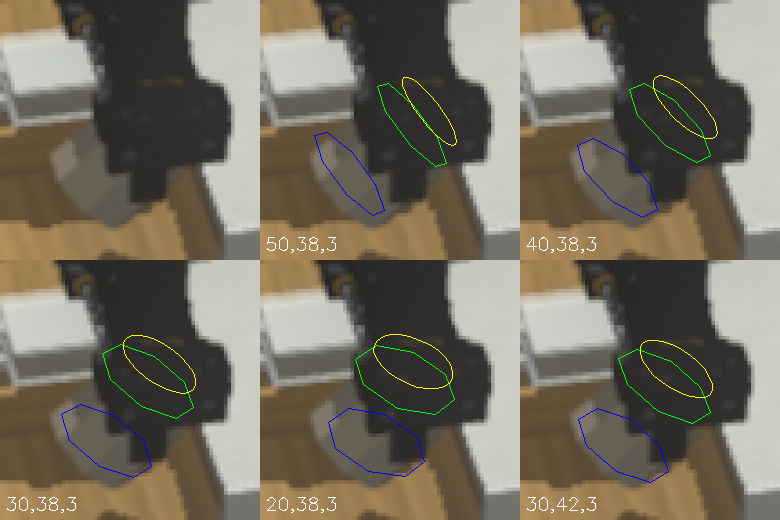

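Request:
move_arm:
  steps:
    - [0,0.003,0,0,0]
    - [0,0.006,0,0,0]
    - [0,0.009,0,-0.002,0]
    - [0,0.009,0,-0.006,0]
    - [0,0.009,0,-0.01,0]
    - [0,0.009,0,-0.01,0]

```text
time: 22.1
ee_pos: [0.6366, 0.0858, 0.0787]
eef_rot: [-1.572, 0.0, 1.629]
ft_force: [-1.5, -0.7, -2.5]
grip_width: 0.68
```

```bash
python3 fit.py 19 50,38,3 40,38,3 30,38,3 20,38,3 30,42,3
```

```text
22.15 [0.6367 0.0858 0.079 ] [ 0.4 -0.4 -2.1]
```

View pics/fit_19.png

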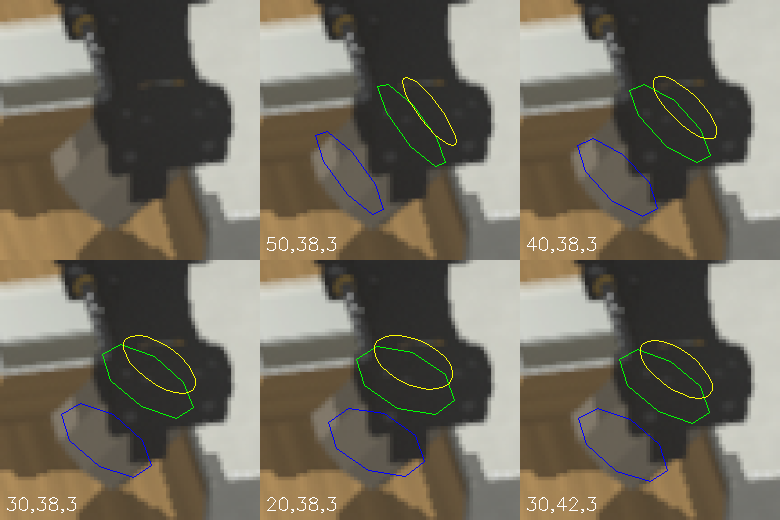

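Request:
move_arm:
  steps:
    - [0,-0.015,-0.001,0,0]
    - [0,-0.032,-0.002,0,0]
    - [0,-0.032,-0.002,-0.012,0]
    - [0,-0.034,-0.002,-0.019,0]
    - [0,-0.04,-0.003,-0.022,0]
    - [0,-0.046,-0.003,-0.023,0]
    - [0,-0.052,-0.004,-0.024,0]
    - [0,-0.052,-0.004,-0.024,0]

```text
time: 22.95
ee_pos: [0.5902, 0.0828, 0.0599]
eef_rot: [-1.583, -0.001, 1.629]
ft_force: [0.5, 1.8, 14.1]
grip_width: 0.679
```

```bash
python3 fit.py 20 40,40,3 30,40,3 20,40,3 10,40,3 0,40,3
```

```text
23.0 [0.5902 0.0829 0.0599] [ 1.3  2.6 14.7]
```

View pics/fit_20.png

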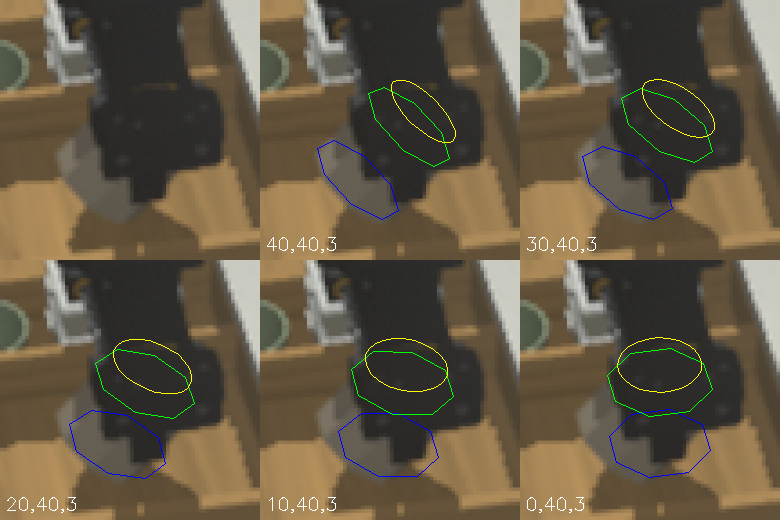

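Request:
move_arm:
  steps:
    - [0,-0.006,0,0,0]
    - [0,-0.012,-0.001,0,0]
    - [0,-0.018,-0.001,-0.002,0]
    - [0,-0.024,-0.001,-0.004,0]
    - [0,-0.028,-0.002,-0.006,0]
    - [0,-0.028,-0.002,-0.006,0]

```text
time: 23.6
ee_pos: [0.5569, 0.08, 0.0493]
eef_rot: [-1.573, -0.0, 1.629]
ft_force: [2.5, 2.5, 3.2]
grip_width: 0.676
```

```bash
python3 fit.py 21 30,36,3 20,36,3 20,40,3 10,36,3 0,36,3
```

```text
23.65 [0.5569 0.08   0.0493] [3.  2.1 3.2]
```

View pics/fit_21.png

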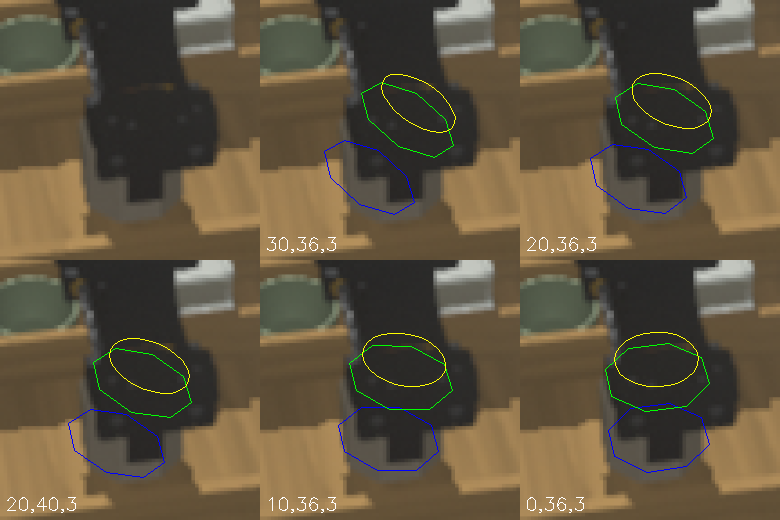

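Request:
move_arm:
  steps:
    - [0,0,0,-0.003,0]
    - [0,0,0,-0.006,0]
    - [0,0,0,-0.006,0]
    - [0,0,0,-0.001,0]
    - [0,0,0,-0.001,0]

```text
time: 24.15
ee_pos: [0.5546, 0.0795, 0.047]
eef_rot: [-1.568, 0.0, 1.629]
ft_force: [-0.6, -0.1, -3.1]
grip_width: 0.68
```

```bash
python3 crop.py 22 side top
```

```text
24.25 [0.5543 0.0795 0.0464] [-1.567  0.     1.629] [ 0.3 -0.4 -2.7] 0.685
```

View pics/c_22.png

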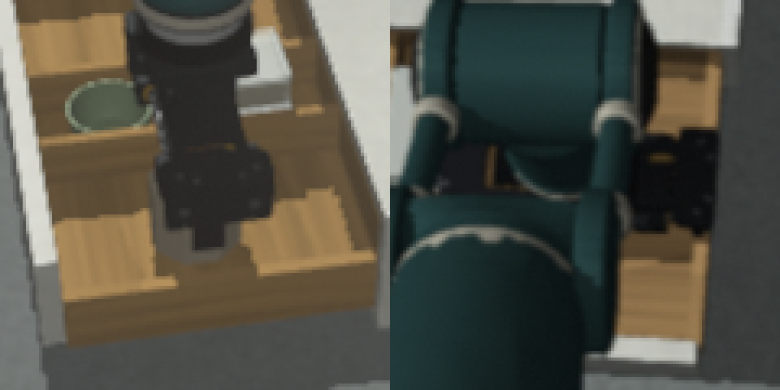

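Request:
move_arm:
  steps:
    - [0,0,0,-0.003,0]
    - [0,0,0,-0.006,0]
    - [0,0,0,-0.007,0]
    - [0,0,0,-0.007,0]

```text
time: 24.65
ee_pos: [0.5588, 0.0798, 0.0436]
eef_rot: [-1.576, 0.0, 1.629]
ft_force: [-1.7, -1.2, 13.1]
grip_width: 0.681
```

Request:
move_arm:
  steps:
    - [0,0,0,0.002,0]
    - [0,0,0,0.002,0]
    - [0.85,0,0,0.002,0]
    - [0.85,0,0,0.002,0]
    - [0.85,0,0,0.002,0]
    - [0.85,0,0,0.03,0]
    - [0.85,0,0,0.07,0]
    - [0.85,0,0,0.11,0]
    - [0.85,0,-0.04,0.14,0]
    - [0.85,0,-0.09,0.14,0]
    - [0.85,0,-0.14,0.14,0]
    - [0.85,0.01,-0.18,0.14,0]

```text
time: 25.85
ee_pos: [0.565, -0.1022, 0.181]
eef_rot: [-1.57, 0.0, 1.629]
ft_force: [0.2, 0.2, 1.2]
grip_width: 0.851
```

```bash
python3 snap.py 23 side top
```

```text
25.95 [ 0.5666 -0.1046  0.1808] [-1.571  0.002  1.624] [0.5 0.  0.5] 0.848
```

View pics/side_23.png

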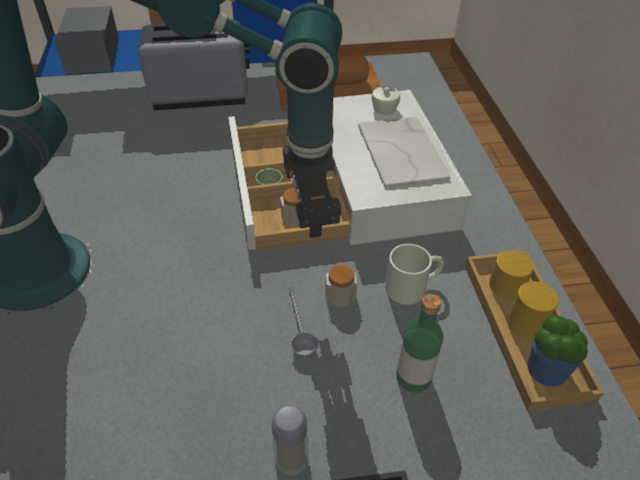

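View pics/top_23.png

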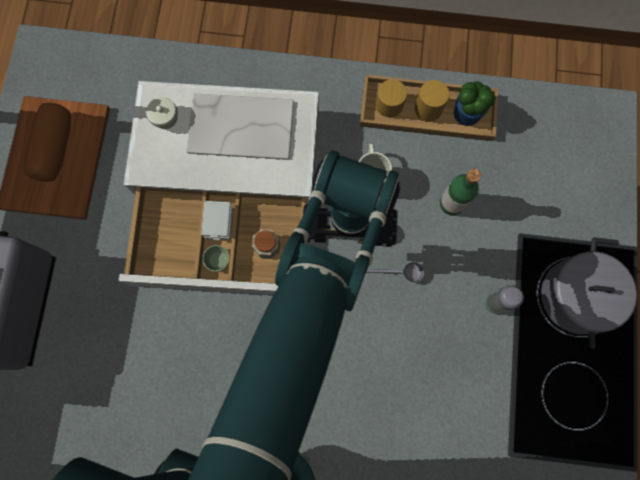

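Request:
move_arm:
  steps:
    - [1,0.03,-0.03,0,-5]
    - [1,0.054,-0.05,0,-10]
    - [1,0.054,-0.05,0,-10]
    - [1,0.054,-0.05,-0.05,-10]
    - [1,0.054,-0.05,-0.1,-10]
    - [1,0.054,-0.05,-0.14,-10]
    - [1,0.054,-0.05,-0.152,-10]
    - [1,0.054,-0.05,-0.152,-10]
    - [0,0.054,-0.05,-0.152,-10]
    - [0,0.054,-0.05,-0.152,-10]
    - [0,0.054,-0.05,-0.152,-10]
    - [0,0.054,-0.05,-0.152,-10]
  squeeze: 25

```text
time: 27.15
ee_pos: [0.6216, -0.1506, 0.0311]
eef_rot: [-1.574, 0.001, 1.455]
ft_force: [-0.8, 0.4, 3.7]
grip_width: 0.683
```

```bash
python3 crop.py 24 side top
```

```text
27.25 [ 0.6216 -0.1507  0.0311] [-1.574e+00  1.000e-03  1.454e+00] [-0.5 -0.2  6.1] 0.68
```

View pics/c_24.png

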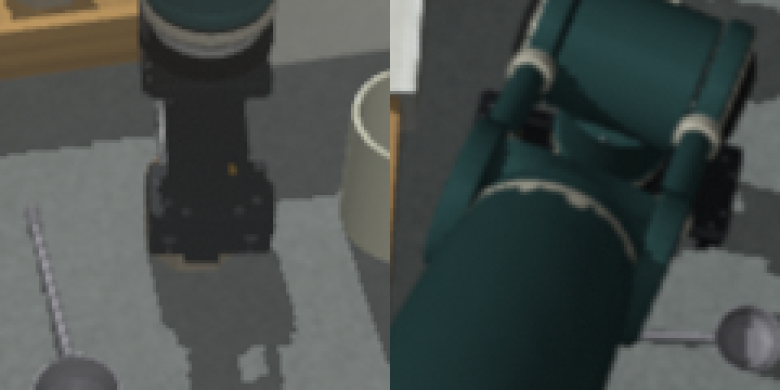

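Request:
move_arm:
  steps:
    - [0,0,0,0.04,0]
    - [0,0,0,0.09,0]
    - [0,0,0.01,0.13,-8]
    - [0,0.01,0.03,0.15,-16]
    - [0,0.02,0.05,0.15,-24]
    - [0,0.03,0.07,0.15,-32]
    - [0,0.05,0.09,0.15,-40]
    - [0,0.07,0.11,0.15,-48]
    - [0,0.0906,0.119,0.15,-56]
    - [0,0.0906,0.119,0.15,-64]
    - [0,0.0906,0.119,0.15,-72]
    - [0,0.0906,0.119,0.146,-80]

```text
time: 28.45
ee_pos: [0.7104, -0.0309, 0.1741]
eef_rot: [-1.571, 0.001, 0.053]
ft_force: [-0.3, -0.2, -3.9]
grip_width: 0.678
```

```bash
python3 fit.py 25 0,38,0 0,38,3 0,38,-3 0,34,0 0,42,0
```

```text
28.5 [ 0.7097 -0.031   0.173 ] [-0.   0.1 -4. ]
```

View pics/fit_25.png

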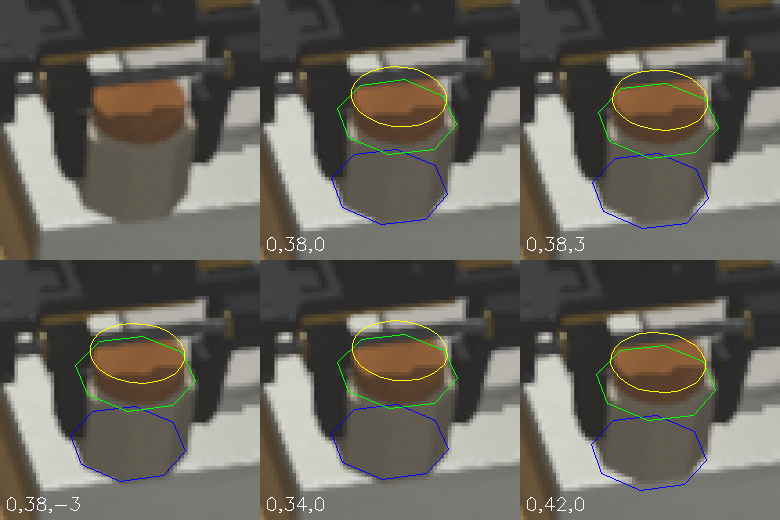

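Request:
move_arm:
  steps:
    - [0,0,0,-0.03,0]
    - [0,0,0,-0.042,0]
    - [0,0,-0.004,-0.046,0]
    - [0,0,-0.0086,-0.0506,0]
    - [0,0,-0.012,-0.055,0]
    - [0,0,-0.0151,-0.0592,0]
    - [0,0,-0.0168,-0.064,0]
    - [0,0,-0.0179,-0.069,0]
    - [0,0,-0.0182,-0.074,0]
    - [0,0,-0.0182,-0.078,0]
    - [0,0,-0.0182,-0.078,0]
  squeeze: 12

```text
time: 29.6
ee_pos: [0.7102, -0.0497, 0.0956]
eef_rot: [-1.571, 0.001, 0.058]
ft_force: [1.0, -2.2, -3.3]
grip_width: 0.68
```

```bash
python3 fit.py 26 30,36,0 40,36,0 50,34,0 60,34,0 50,34,4
```

```text
29.65 [ 0.7101 -0.0496  0.0958] [ 0.4 -2.7 -3. ]
```

View pics/fit_26.png

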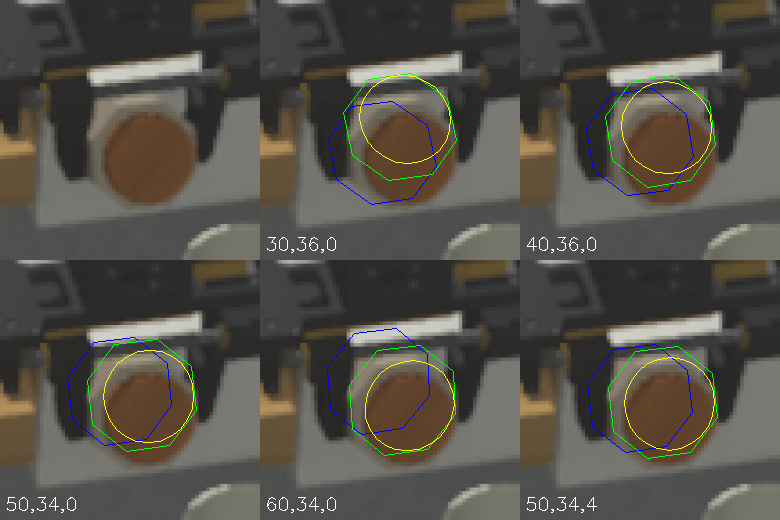

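Request:
move_arm:
  steps:
    - [0,0,0.001,-0.004,0]
    - [0,0,0.0033,-0.009,0]
    - [0,0,0.0045,-0.0125,0]
    - [0,0,0.0055,-0.016,0]
    - [0,0,0.0055,-0.016,0]

```text
time: 30.15
ee_pos: [0.7104, -0.0435, 0.0799]
eef_rot: [-1.571, 0.001, 0.058]
ft_force: [0.2, -1.7, -4.0]
grip_width: 0.683
```

```bash
python3 fit.py 27 70,32,3 75,30,3 80,30,3 85,30,3 75,26,3
```

```text
30.2 [ 0.7104 -0.0435  0.0801] [ 0.3 -2.  -4.5]
```

View pics/fit_27.png

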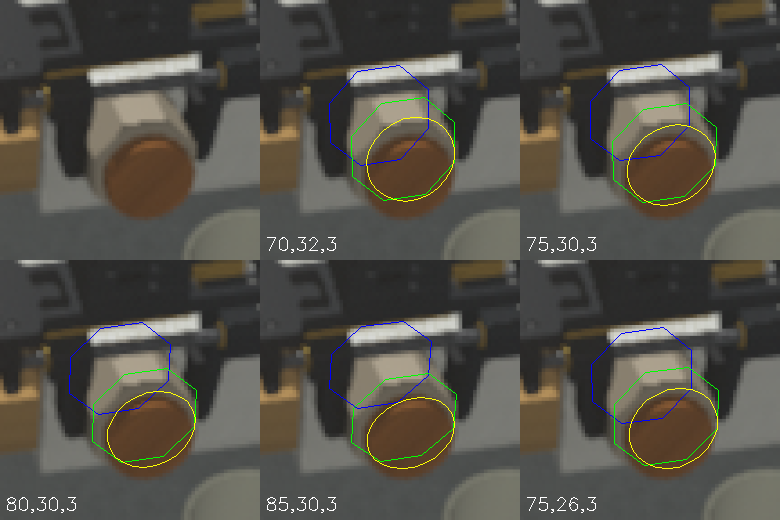

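Request:
move_arm:
  steps:
    - [0,0,-0.008,0.002,0]
    - [0,0,-0.008,0.04,0]
    - [0,0,-0.004,0.062,0]
    - [0,0,0.0128,0.062,0]
    - [0,0,0.0128,0.057,0]
    - [0,0,0.0128,0.053,0]
    - [0,0,0.0128,0.049,0]
    - [0,0,0.0128,0.045,0]
    - [0,0,0.0128,0.042,0]
    - [0,0,0.0128,0.042,0]

```text
time: 31.2
ee_pos: [0.7116, -0.0344, 0.123]
eef_rot: [-1.576, -0.002, 0.058]
ft_force: [1.4, -9.2, 4.7]
grip_width: 0.679
```

```bash
python3 fit.py 28 90,24,5 95,24,5 100,24,5 105,24,5 100,20,0
```

```text
31.25 [ 0.7116 -0.0344  0.123 ] [ 1.2 -9.1  5.5]
```

View pics/fit_28.png

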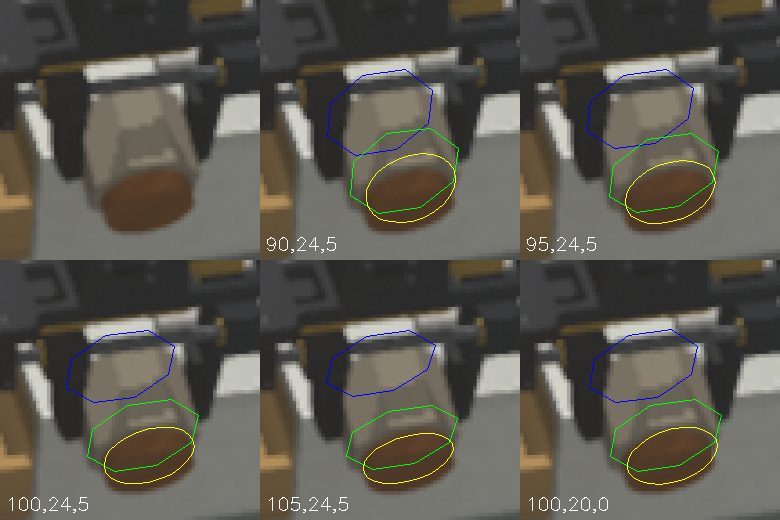

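Request:
move_arm:
  steps:
    - [0,0,0,0,0]
    - [0,0,-0.003,0.01,0]
    - [0,0,-0.006,0.05,0]
    - [0,-0.02,-0.01,0.09,8.5]
    - [0,-0.04,-0.012,0.09,17]
    - [0,-0.06,-0.014,0.09,25.5]
    - [0,-0.08,-0.016,0.09,34]
    - [0,-0.1,-0.018,0.09,42.5]
    - [0,-0.12,-0.02,0.09,51]
    - [0,-0.14,-0.02,0.09,59.5]
    - [0,-0.16,-0.02,0.09,68]
    - [0,-0.16,-0.02,0.09,76.5]
  squeeze: 35

```text
time: 32.45
ee_pos: [0.5465, -0.0504, 0.2101]
eef_rot: [-1.564, -0.0, 1.4]
ft_force: [0.1, 0.4, -3.4]
grip_width: 0.677
```

Request:
move_arm:
  steps:
    - [0,0,0,0,8.5]
    - [0,0,0,0,17]
    - [0,0,0,0,25.5]
    - [0,0,0,0,34]
    - [0,0,0,0,42.5]
    - [0,0,0,0,51]
    - [0,0,0,0,55]
    - [0,0,0,0,55]
    - [0,0,0,0,55]

```text
time: 33.35
ee_pos: [0.5496, -0.0508, 0.2113]
eef_rot: [-1.569, -0.003, 2.352]
ft_force: [0.1, 0.8, -4.4]
grip_width: 0.676
```

```bash
python3 crop.py 29 side top
```

```text
33.45 [ 0.5502 -0.0509  0.212 ] [-1.570e+00 -1.000e-03  2.352e+00] [-0.2 -0.2 -3.2] 0.68
```

View pics/c_29.png

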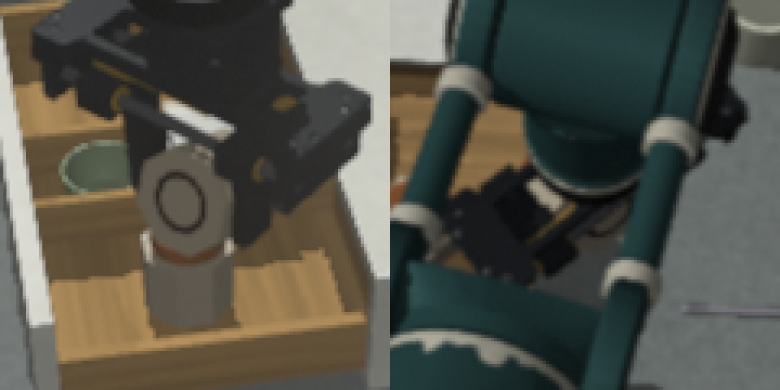

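Request:
move_arm:
  steps:
    - [0,0,0,0,0]
    - [0,0,0,0,0]
    - [0,0,0,0,0]
    - [0,0,0,0,0]
    - [0,0,0,0,0]
    - [0,0,0,0,0]
    - [0,0,0.03,0,-6]
    - [0,0,0.07,0,-13]
    - [0,0,0.115,0,-20]
    - [0,0,0.16,0,-28]
    - [0,0,0.205,0,-36]
    - [0,0,0.25,0,-41.7]

```text
time: 34.65
ee_pos: [0.5506, 0.2007, 0.2131]
eef_rot: [-1.571, -0.0, 1.62]
ft_force: [1.2, -0.2, -4.4]
grip_width: 0.677
```

Request:
move_arm:
  steps:
    - [0,0.002,0.04,0,0]
    - [0,0.003,0.08,-0.02,0]
    - [0,0.005,0.117,-0.06,0]
    - [0,0.005,0.117,-0.1,0]
    - [0,0.005,0.117,-0.122,0]
    - [0,0.005,0.117,-0.122,0]

```text
time: 35.25
ee_pos: [0.552, 0.3146, 0.0856]
eef_rot: [-1.562, 0.004, 1.626]
ft_force: [-0.5, -0.1, -3.9]
grip_width: 0.678
```

```bash
python3 fit.py 30 95,20,5 100,20,5 100,25,5 105,20,5 105,16,5
```

```text
35.3 [0.5539 0.3153 0.0885] [ 0.4  0.5 -3.4]
```

View pics/fit_30.png

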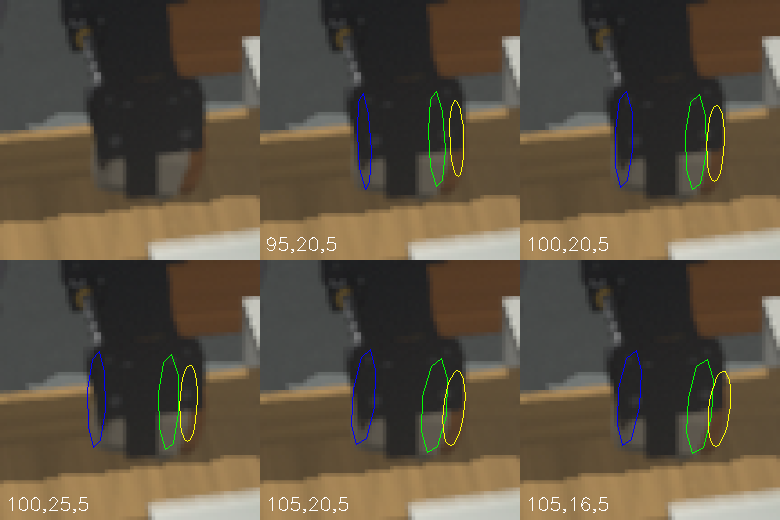

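Request:
move_arm:
  steps:
    - [0,0.02,0.001,0,0]
    - [0,0.035,0.002,0,0]
    - [0,0.042,0.002,0,0]
    - [0,0.046,0.002,0,0]
    - [0,0.05,0.003,0,0]
    - [0,0.054,0.003,0,0]
    - [0,0.058,0.003,0,0]
    - [0,0.062,0.003,0,0]
    - [0,0.065,0.004,0,0]
    - [0,0.065,0.004,0,0]
  squeeze: 9

```text
time: 36.3
ee_pos: [0.6164, 0.319, 0.0894]
eef_rot: [-1.561, 0.002, 1.625]
ft_force: [-8.6, -0.1, -7.1]
grip_width: 0.683
```

```bash
python3 fit.py 31 95,30,5 95,34,5 90,34,5 100,30,5 100,34,5
```

```text
36.35 [0.6164 0.319  0.0894] [-8.3 -0.4 -6.5]
```

View pics/fit_31.png

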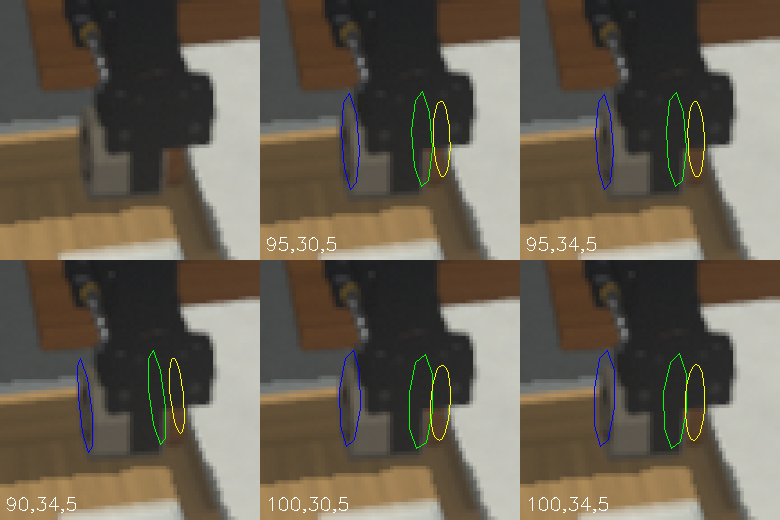

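Request:
move_arm:
  steps:
    - [0,-0.02,0,0,0]
    - [0,-0.02,0,0.03,0]
    - [0,-0.01,0,0.05,0]
    - [0,0.003,0,0.045,0]
    - [0,0.003,0,0.034,0]
    - [0,-0.002,0,0.029,0]
    - [0,-0.0063,0,0.0246,0]
    - [0,-0.009,0,0.019,0]
    - [0,-0.011,0,0.0126,0]
    - [0,-0.01,0,0.007,0]
    - [0,-0.008,0,0.001,0]
    - [0,-0.008,0,0.001,0]
  squeeze: 12

```text
time: 37.55
ee_pos: [0.6107, 0.3192, 0.0891]
eef_rot: [-1.566, 0.002, 1.625]
ft_force: [-3.3, 0.8, -6.8]
grip_width: 0.68
```

```bash
python3 fit.py 32 50,38,3 45,38,3 40,38,3 35,38,3 30,38,3
```

```text
37.6 [0.6107 0.3192 0.0893] [-3.4  0.1 -7.7]
```

View pics/fit_32.png

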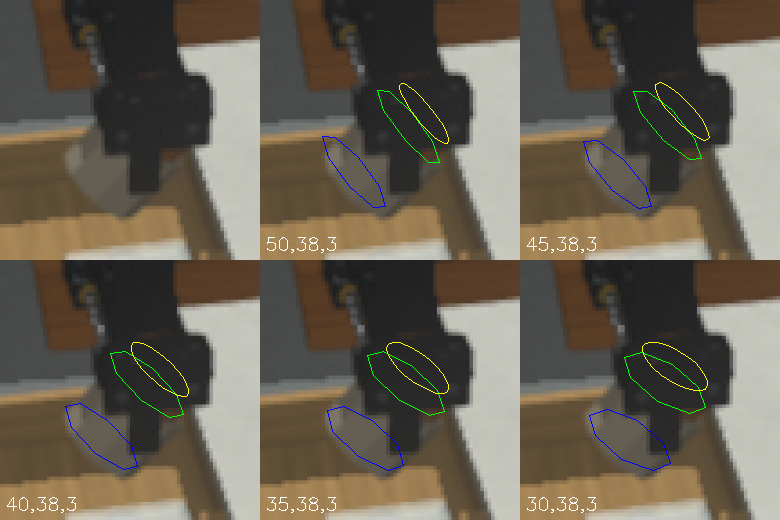

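Request:
move_arm:
  steps:
    - [0,-0.012,-0.001,0,0]
    - [0,-0.022,-0.001,0,0]
    - [0,-0.022,-0.001,-0.015,0]
    - [0,-0.022,-0.001,-0.028,0]
    - [0,-0.024,-0.001,-0.032,0]
    - [0,-0.03,-0.001,-0.035,0]
    - [0,-0.036,-0.002,-0.036,0]
    - [0,-0.042,-0.002,-0.037,0]
    - [0,-0.049,-0.002,-0.038,0]
    - [0,-0.056,-0.003,-0.04,0]
    - [0,-0.063,-0.003,-0.042,0]
    - [0,-0.068,-0.003,-0.043,0]

```text
time: 38.8
ee_pos: [0.5446, 0.3167, 0.049]
eef_rot: [-1.572, 0.001, 1.626]
ft_force: [3.5, -2.8, 5.3]
grip_width: 0.678
```

```bash
python3 fit.py 33 30,38,3 20,38,3 10,40,3 0,40,3 0,36,3
```

```text
38.85 [0.544  0.3167 0.049 ] [ 1.7 -0.5 -0.6]
```

View pics/fit_33.png

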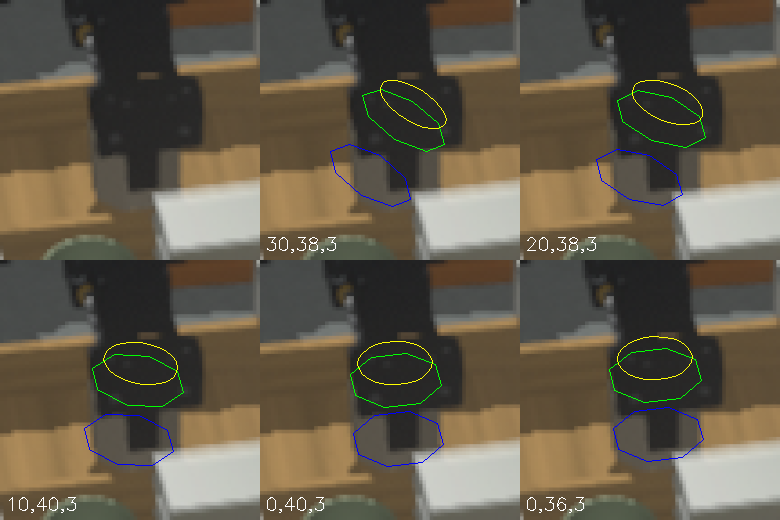

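Nearly upright. Next I press it flat on the bay floor.

Request:
move_arm:
  steps:
    - [0,0,0,-0.003,0]
    - [0,0,0,-0.006,0]
    - [0,0,0,-0.009,0]
    - [0,0,0,-0.009,0]

```text
time: 39.25
ee_pos: [0.5465, 0.3169, 0.0429]
eef_rot: [-1.574, 0.0, 1.626]
ft_force: [-0.2, -4.5, 13.8]
grip_width: 0.685
```

```bash
python3 crop.py 34 side top
```

```text
39.35 [0.5465 0.3169 0.0429] [-1.574  0.     1.626] [-0.1 -4.7 13.6] 0.678
```

View pics/c_34.png

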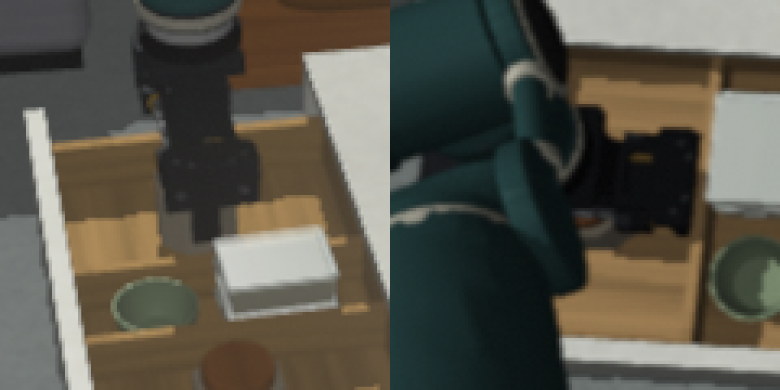

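Request:
move_arm:
  steps:
    - [0,0,0,0.002,0]
    - [0,0,0,0.002,0]
    - [0.85,0,0,0.002,0]
    - [0.85,0,0,0.002,0]
    - [0.85,0,0,0.002,0]
    - [0.85,0,0,0.03,0]
    - [0.85,0,0,0.07,0]
    - [0.85,0,0,0.11,0]
    - [0.85,0,0,0.15,0]
    - [0.85,-0.05,-0.01,0.16,0]
    - [0.85,-0.1,-0.03,0.16,0]
    - [0.85,-0.14,-0.05,0.16,0]

```text
time: 40.55
ee_pos: [0.4036, 0.267, 0.2]
eef_rot: [-1.571, -0.001, 1.626]
ft_force: [-0.8, -0.1, 0.6]
grip_width: 0.846
```

```bash
python3 snap.py 35 side top
```

```text
40.65 [0.3974 0.2635 0.1965] [-1.562  0.004  1.626] [-0.7  0.5 -0.9] 0.845
```

View pics/side_35.png

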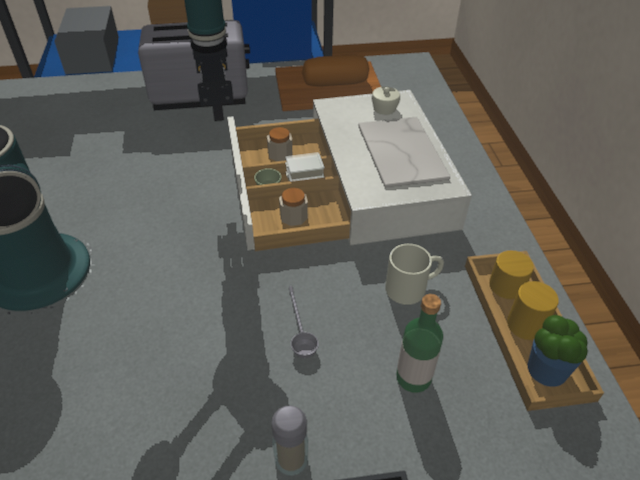

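View pics/top_35.png

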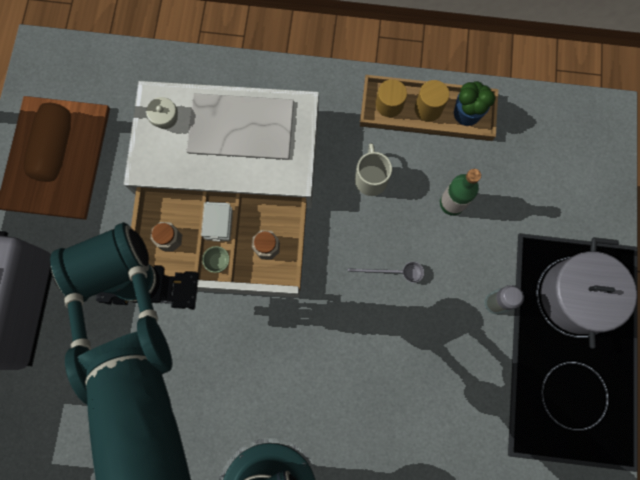

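Request:
move_arm:
  steps:
    - [0,-0.01,-0.04,0,0]
    - [0,-0.02,-0.079,0,0]
    - [0,-0.02,-0.079,-0.05,0]
    - [0,-0.02,-0.079,-0.1,0]
    - [0,-0.02,-0.079,-0.136,0]
    - [0,-0.02,-0.079,-0.136,0]
    - [0,-0.015,-0.079,-0.136,0]
    - [0,-0.01,-0.078,-0.136,0]
    - [0,-0.005,-0.078,-0.136,0]
    - [0,0,-0.078,-0.136,0]

```text
time: 41.65
ee_pos: [0.4074, 0.1899, 0.0659]
eef_rot: [-1.575, -0.001, 1.626]
ft_force: [0.1, 0.2, 0.5]
grip_width: 0.006
```

```bash
python3 snap.py 36 side
```

```text
41.7 [0.4079 0.1899 0.0657] [-1.575e+00 -1.000e-03  1.625e+00] [ 1.4 -0.1  0.3] 0.005
```

View pics/side_36.png

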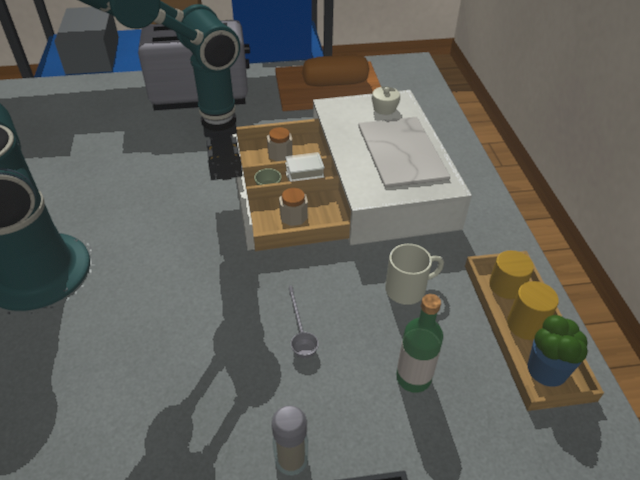

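Request:
move_arm:
  steps:
    - [0,0.005,0,0,0]
    - [0,0.01,0.001,0,0]
    - [0,0.015,0.001,0,0]
    - [0,0.02,0.001,0,0]
    - [0,0.026,0.001,0,0]
    - [0,0.034,0.002,0,0]
    - [0,0.044,0.002,0,0]
    - [0,0.055,0.003,0,0]
    - [0,0.067,0.004,0,0]
    - [0,0.08,0.005,0,0]
    - [0,0.093,0.005,0,0]
    - [0,0.106,0.006,0,0]

```text
time: 42.9
ee_pos: [0.5122, 0.1951, 0.0636]
eef_rot: [-1.57, 0.0, 1.625]
ft_force: [-3.7, -1.3, -1.0]
grip_width: 0.003
```

Request:
move_arm:
  steps:
    - [0,0.013,0.001,0,0]
    - [0,0.026,0.001,0,0]
    - [0,0.039,0.002,0,0]
    - [0,0.052,0.003,0,0]
    - [0,0.064,0.004,0,0]
    - [0,0.076,0.004,0,0]
    - [0,0.086,0.005,0,0]
    - [0,0.094,0.005,0,0]
    - [0,0.1,0.006,0,0]
    - [0,0.104,0.006,0,0]

```text
time: 43.9
ee_pos: [0.6161, 0.2013, 0.0643]
eef_rot: [-1.572, -0.0, 1.625]
ft_force: [-2.6, -0.3, 0.7]
grip_width: 0.007
```

```bash
python3 snap.py 37 side top
```

```text
44.0 [0.6166 0.2014 0.0646] [-1.573e+00 -1.000e-03  1.625e+00] [-0.2  0.  -0.2] 0.008
```

View pics/side_37.png

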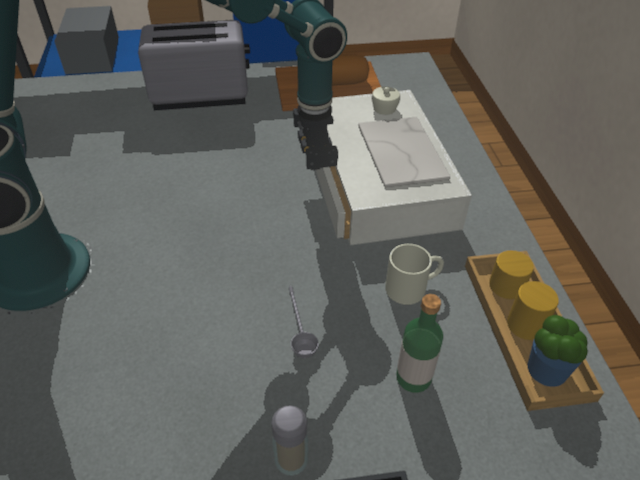

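Roughly 25 mm is left. I continue slowly until it meets the stop.

Request:
move_arm:
  steps:
    - [0,0.004,0,0,0]
    - [0,0.008,0,0,0]
    - [0,0.012,0.001,0,0]
    - [0,0.016,0.001,0,0]
    - [0,0.02,0.001,0,0]
    - [0,0.023,0.001,0,0]
    - [0,0.026,0.001,0,0]

```text
time: 44.7
ee_pos: [0.6413, 0.2023, 0.0638]
eef_rot: [-1.571, -0.0, 1.625]
ft_force: [-2.7, 1.0, 1.0]
grip_width: 0.005
```

Request:
move_arm:
  steps:
    - [0,0.002,0,0,0]
    - [0,0.004,0,0,0]
    - [0,0.006,0,0,0]
    - [0,0.006,0,0,0]

```text
time: 45.1
ee_pos: [0.6429, 0.2022, 0.0638]
eef_rot: [-1.561, 0.0, 1.625]
ft_force: [-15.3, 0.4, 10.7]
grip_width: 0.005
```

```bash
python3 crop.py 38 side top
```

```text
45.2 [0.6429 0.2022 0.0638] [-1.562  0.     1.625] [-15.8   1.3  10.5] 0.003
```

View pics/c_38.png

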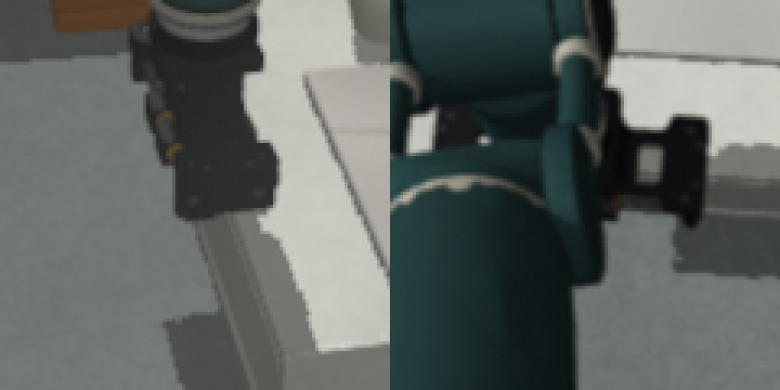

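Request:
move_arm:
  steps:
    - [0,-0.004,0,0,0]
    - [0,-0.015,-0.001,0,0]
    - [0,-0.05,-0.003,0,0]
    - [0,-0.09,-0.005,0.02,0]
    - [0,-0.13,-0.01,0.06,0]
    - [0,-0.17,-0.02,0.1,0]
    - [0,-0.19,-0.06,0.13,0]
    - [0,-0.2,-0.1,0.13,0]
    - [0,-0.2,-0.15,0.13,0]
    - [0,-0.2,-0.2,0.13,0]
    - [0,-0.2,-0.24,0.13,0]
    - [0,-0.2,-0.24,0.13,0]

```text
time: 46.4
ee_pos: [0.4471, -0.0426, 0.1944]
eef_rot: [-1.573, 0.003, 1.619]
ft_force: [0.2, 0.8, -0.6]
grip_width: 0.006
```

```bash
python3 snap.py 39 side top; python3 - <<'E'
from workcell import *
from h import *
import cv2
p=get_image("side"); q=get_image("top")
for n in["front_face","unit","ladle","grinder","oil_bottle","mug"]:
    print(n,[[ (round(d["score"],2),[round(float(v),3) for v in d["position"]]) for d in spot_point(x,n)[:1]] for x in(p,q)])
s=p["image"][:,:,::-1]
cv2.imwrite("pics/c_39.png",cv2.resize(s[85:255,290:480],None,fx=3.5,fy=3.5,interpolation=3))
E
```

```text
46.5 [ 0.4471 -0.0389  0.194 ] [-1.572  0.     1.622] [0.9 0.4 0.1] 0.01
front_face [[(0.72, [0.653, 0.203, 0.046])], [(0.83, [0.653, 0.2, 0.046])]]
unit [[(0.91, [0.654, 0.2, 0.0])], [(0.69, [0.654, 0.206, 0.0])]]
ladle [[(0.87, [0.533, -0.274, -0.002])], [(0.94, [0.529, -0.278, 0.001])]]
grinder [[(0.77, [0.481, -0.478, 0.004])], [(0.69, [0.485, -0.479, -0.0])]]
oil_bottle [[(0.71, [0.719, -0.364, -0.0])], [(0.96, [0.717, -0.36, -0.001])]]
mug [[(0.62, [0.756, -0.153, 0.0])], [(0.95, [0.752, -0.152, -0.005])]]
```

View pics/c_39.png

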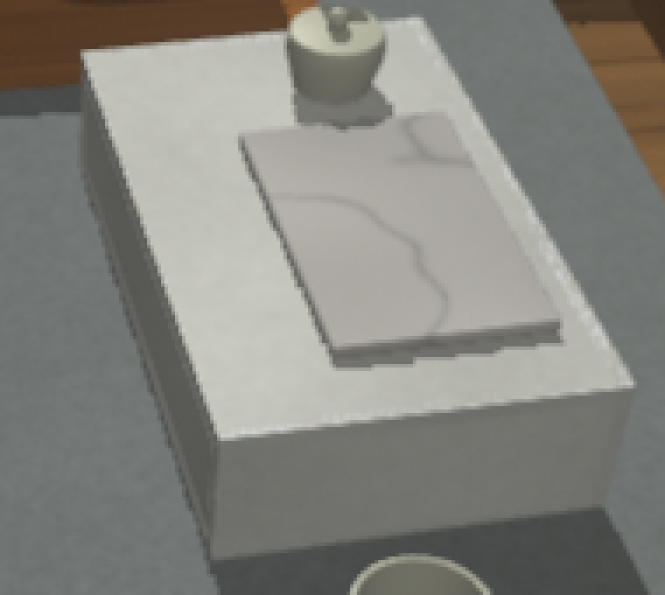

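View pics/top_39.png

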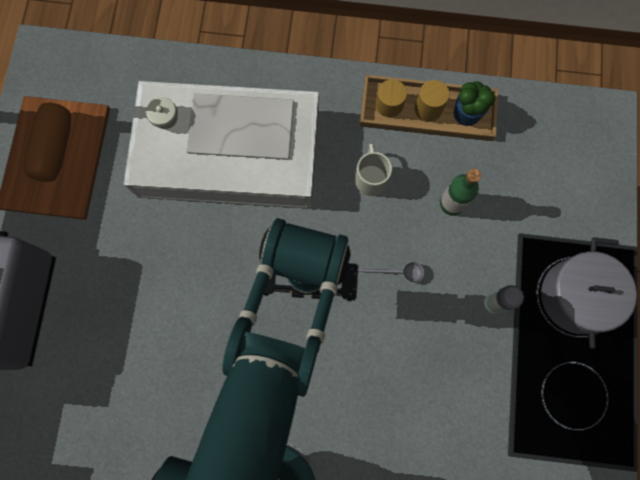

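The drawer is flush: front face x is 0.653, against 0.654 for the unit origin. Nothing else has moved.

```bash
python3 -c "
from workcell import *
print(close_job())"
```

```text
the job is handed in; nothing more can be done
None
```

The job is done and handed in at about 47 s of the 72 s limit. Both jars are in their bays and the drawer is shut.

- **Turning the jars:** The moves only allow turning about the vertical. So I pivoted each jar in the grip against the drawer unit's fixed top edges until it lay about 100° over.
- **Bar jar (first):** I held it still for more than half a second and saw the bar. I then brought it back upright, set it down in the right-hand bay and let go.
- **Ring jar (second):** I held it still for more than half a second and saw the ring. It went into the left-hand bay the same way.
- **First tilt:** The first attempt with the bar jar slipped in the grip and stopped at about 35°. I redid it with a tighter path and never dropped the jar.
- **Drawer:** I pushed it until it met its stop, at about 15 N.

**Last checks:**
- The drawer front measured x = 0.653 against 0.654 for the unit, so it is flush.
- Both jars stood upright in the last pictures before I pushed the drawer. With it shut I could not see them again.
- The mug, bottle and grinder stayed where they were. The ladle read 3–7 mm from its first reading, about what the measurement allows, and looked unmoved in the picture.
- The robot touched nothing at hand-in.

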